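# Move the biscuits into the pastry case and snap it shut

### The job

Using the turner, slide it under each round biscuit on the wooden board and carry it into the open pastry case, without your fingers touching the food, until every biscuit lies flat on the case floor, none on top of another. Once all are in, press the case's clear lid down until its catch clicks and holds it shut. Leave the turner lying on its rest as you found it, and do not disturb the mug, jar or cups around.

Things in the scene. Friction and masses are not known exactly. Their poses are not given: they have to be found in the camera images.
- turner: Steel turner, origin at the centre of the blade's underside, +x to the tip, z up. Blade 92 (x -46..46) x 70 x 2 mm, slippery: food starts to slide at 12 to 18 deg of tilt, slides off past 25. A thin neck rises from x -41, z 6 to the black handle, a level bar x -225..-95, 18 wide, z 50..74. About 140 g. At first the blade lies flat on the counter, the handle's rear on the rest.
- turner_tip (a point): Middle of the turner blade's front edge, at its underside: (46, 0, 0) mm in the turner's frame.
- turner_grip (a point): Point to grip on the turner's handle: centre of the bar, (-140, 0, 62) mm in the turner's frame; pinch across y, 18 mm wide.
- rest: Fixed aluminium turner rest, origin at the centre of its underside; the turner lies along its +x. Block 30 (x) x 48 (y) mm, with a saddle at z 50 for the handle between two cheeks 28 mm apart that rise to z 67. At home the turner's origin lies 200 mm along +x from the rest's.
- board: Fixed wooden serving board, 170 (x) x 356 (y) x 10 mm thick. Origin: centre of its underside; top at z 10. A raised rim 12 mm high over the top runs along its far edge (inner face at x 77), against which a biscuit may be pushed, and along both sides (inner faces at y -170 and 170); the near edge is plain and open.
- case: Fixed pastry case 162 (x) x 352 (y) mm, black walls, white floor at z 6; origin at the centre of its underside, front to -x. Inside x -75..75, y -170..170. Back and side walls rise to z 46, the front lip to z 14. A steel snap catch, 28 wide, x -100..-85, up to z 33, stands before the lip's middle. The case is on the left or right, the board on the other side.
- lid (a joint): Angle of the case's clear, black-framed lid: 0 shut, about 1.3 to 1.6 standing open as found. A soft spring (under 1 N at the front edge) lifts it open again unless the catch has clicked. The catch takes about 5 to 10 N near the front edge and snaps over in the last 0.08 rad; below 0.03 it is held.
- lid_hinge (a point): Hinge axis of the lid at its middle, along the case's back wall (case x 81, z 46.5 mm); axis along the case's y. The lid is 165 mm from hinge to front edge, 352 wide, 5 mm thick (outer face 5.5 mm outside the hinge plane), with a 28 mm skirt hanging inward from its front edge.
- lid_edge (a point): Middle of the lid's front edge on its outer face: 165 mm from the hinge; it is the top of the lid when it stands open.
- biscuit1: Round oat biscuit, rigid, 84 mm across, 14 thick, 50 to 90 g; origin at its middle, z along its thickness. Both rims are bevelled: the flat face is 62 mm across and the edge is undercut 4.5 mm high over the outer 11 mm, so a blade slid along the surface gets under it. Two or three are there, at first on the board (None if absent).
- biscuit2: Round oat biscuit, rigid, 84 mm across, 14 thick, 50 to 90 g; origin at its middle, z along its thickness. Both rims are bevelled: the flat face is 62 mm across and the edge is undercut 4.5 mm high over the outer 11 mm, so a blade slid along the surface gets under it. Two or three are there, at first on the board (None if absent).
- biscuit3: Round oat biscuit, rigid, 84 mm across, 14 thick, 50 to 90 g; origin at its middle, z along its thickness. Both rims are bevelled: the flat face is 62 mm across and the edge is undercut 4.5 mm high over the outer 11 mm, so a blade slid along the surface gets under it. Two or three are there, at first on the board (None if absent).
- mug: Blue ceramic mug, 80 mm wide, 90 mm tall, standing at one side; a bystander (origin: centre of its underside).
- jar: Glass sugar jar with a steel cap, 72 mm wide, 110 mm tall, at one side; a bystander (origin: centre of its underside).
- cups: Nest of white takeaway cups, 80 mm wide at the top, 130 mm tall, standing beyond the turner's blade; a bystander (origin: centre of its underside).
Not all that is in view belongs to the job. What is shaped like the biscuit1 but pink or purple is not meant. Leave any green look-alike of the biscuit3 alone.

How it is judged:
By the outcome, as a careful person would: the job done as asked, in the order asked, and still so for the second after the job is handed in, with the robot touching nothing.
Of biscuit1, biscuit2, biscuit3 only 2 to 3 are there at a start; the rules pass over those that are not, and their reading is None.
At some moment in a run one of biscuit1, biscuit2, biscuit3 may be knocked a few centimetres aside while the robot is not near it.
It also fails if it takes over 210 s, if anything falls off the work surface, if the arm or the gripper's body presses on something with over 40 N, if the wrist force passes 120 N, or if a joint passes its speed limit or range.

### The arm

A 6-joint arm with a two-finger parallel gripper is mounted at the origin on the work surface. World frame = base frame: x ahead of the robot, y to its left, z up, the work surface at z = 0. Lengths are in mm, angles in rad, forces in N, time in s.
With the tool pointing down it reaches from about 275 to 825 mm from the base axis. Payload 5.2 kg.
Tool frame: the origin (TCP) lies midway between the tips of the shut fingers; the grasp point (between the pads) lies 19 mm behind it; z points along the fingers, y is the line along which they close (so a half turn about z gives the same grasp; the last joint's range is limited). The gripper opens to 93 mm and grips with 3 to 60 N. Pads are 15 mm wide; open, the fingers measure 128 mm over their backs; the gripper's body (75 mm by 188 mm) begins 65 mm behind the grasp point.
Start: joints at [-1.315, 0.259, 1.535, -0, 1.348, -0.203], TCP at [243.6, -493.116, 218.653] pointing down, gripper open.
Joint ranges: [-3.14, 3.14], [-0.91, 2.08], [0.19, 2.58], [-1.22, 4.36], [0.22, 2.71], [-3.12, 3.12]. Speed limits (rad/s): [2.57, 2.57, 3.14, 3.14, 3.14, 3.14].

### API

Orientations are given as [roll, pitch, yaw] about the fixed x, y, z axes, in that order (R = Rz(yaw) Ry(pitch) Rx(roll)).
In Python, from workcell import env gives the robot as it stands. The module is installed in compiled form; this text tells all that it offers.
- The arm moves only by the shell command python3 -m handwheel 'ROWS' [FORCE]. ROWS is text: rows parted by semicolons, each of 5 numbers parted by spaces: the shift along the tool's x, y, z scaled (see below), then the turn about the tool's z scaled (see below), then the opening, from 0 (shut) to 1 (fully open). A call has 1 to 5 rows; each row is the pose to reach, as a shift and turn from the pose commanded when the call began, along the tool's axes at that moment, turning the shorter way round; what a row does not reach only later rows make up. The controller multiplies each number of a shift by 0.25 m and each number of a turn by 180 degrees. A row lasts 1/8 s, in which the tool goes at most 62.5 mm and 10.7 degrees, less where a joint would pass 70% of its speed; a pose out of reach is approached as far as the arm can. A call with a number of a shift or a turn outside -1 to 1 is refused whole. A call with a gripper value outside its range is refused whole. The fingers move at their own pace and stop on an object; FORCE is the grip in N (left out, the last holds). Time passes only in rows, so rows that repeat a pose let the fingers close. It gives the time, the measured TCP pose, the force, the opening and the grip force at its end, in the units of the state.
- env.observe(): the state, without advancing time (a new reading comes with each control period).
- env.get_image(name): name is "scene" or "top"; returns a dict with "frame" (420x560x3 uint8, red, green, blue), "range_z" (420x560 float32, mm along the optical axis (not along the pixel's ray), 0 where there is no reading), "fx", "fy", "cx", "cy" (pixels), "k1" (the pictures are not rectified: a ray, as slopes to the right and down, at radius r is drawn at 1 + k1 r^2 times it, then the intrinsics apply), "rvec" (rotation vector, rad) and "tvec" (3), from world to camera coordinates, as OpenCV has them. Camera axes: x right, y down, z forward; pixel columns grow to the right and rows downward; lengths in mm; the calibration is good to about 2 mm. A picture is of the moment at which its call begins.
- env.finish_job(): hands the job in; it is judged then, once.
The state is a dict: "t": time; "joints": joint angles; "dq": joint speeds; "effort": joint torques, N m; "tool_pos": TCP position; "ee_rot": TCP orientation; "force": force on the tool from outside, world axes, zero at the start; "moment": the same for the moment, N m; "opening": opening from 0.0 (shut) to 1.0 (fully open); "grasp_force": force on a finger pad.
Only numpy, scipy, OpenCV 4.12 (cv2) and the standard library are available. Lean on these libraries where they do the work, as an engineer would, in place of code of your own. Each camera call takes 0.05 s, during which the arm holds its last target. There are 200 camera calls.

## Working session

There is one attempt and no reset: what is moved stays moved. The work goes in short steps, Python scripts to look and compute and a shell command to move; the robot and the scene stay as the last step left them, time stands still between calls to the robot, and variables do not carry over. Pictures are saved under pics/ and viewed, at most 14 in all, crops included, and the job is handed in when it is done.

```bash
mkdir -p pics
cat > h.py <<'E'
import numpy as np, cv2
from workcell import env
def shot(n):
    im=env.get_image(n); R=cv2.Rodrigues(np.array(im['rvec'],float))[0]; return im,R,np.array(im['tvec'],float).ravel()
def save(im,p,s=1.4): cv2.imwrite(p,cv2.resize(im['frame'][:,:,::-1],None,fx=s,fy=s))
def K(im): return np.array([[im['fx'],0,im['cx']],[0,im['fy'],im['cy']],[0,0,1]],float)
def cloud(im,R,t):
    h,w=im['range_z'].shape; v,u=np.mgrid[:h,:w].astype(float)
    p=np.stack([u.ravel(),v.ravel()],-1)[:,None]
    n=cv2.undistortPoints(p,K(im),np.array([im['k1'],0,0,0.]))[:,0]
    z=im['range_z'].ravel()[:,None]
    c=np.hstack([n*z,z]); X=(c-t)@R
    X[z[:,0]==0]=np.nan
    return X.reshape(h,w,3)
def proj(im,R,t,P):
    return cv2.projectPoints(np.array(P,float).reshape(-1,3),cv2.Rodrigues(R)[0],t,K(im),np.array([im['k1'],0,0,0.]))[0][:,0]
E
python3 - <<'E'
from h import *
for n in('top','scene'):
    im,R,t=shot(n); save(im,f'pics/{n}0.png'); np.savez(f'{n}0.npz',X=cloud(im,R,t),f=im['frame']); print(n,R.round(2).tolist(),t)
print(env.observe())
E
```

```text
top [[0.01, -1.0, 0.02], [-0.98, -0.01, -0.18], [0.18, -0.02, -0.98]] [ -15.86540499  545.32326185 1515.78276779]
scene [[0.25, 0.97, -0.02], [0.76, -0.21, -0.61], [-0.6, 0.14, -0.79]] [-148.21893162 -358.97399378 1745.24157116]
{'t': 0.1, 'joints': array([-1.31479526e+00,  2.59240349e-01,  1.53594691e+00, -3.67198856e-05,
        1.34802205e+00, -2.02820494e-01]), 'dq': array([ 0.00085055, -0.00156824, -0.00327113,  0.00089413,  0.00151751,
        0.00077006]), 'effort': array([ 3.24076136e-03, -4.38204539e+01, -2.84642744e+01,  7.20894453e-02,
        3.60816345e-02, -6.22536800e-05]), 'tool_pos': array([ 243.46263541, -492.63235898,  217.92760371]), 'ee_rot': array([-3.14000192e+00, -2.90583071e-04,  4.58829470e-01]), 'force': array([-0.29222384, -0.20905969,  0.66765628]), 'moment': array([0.03852905, 0.00351874, 0.02067297]), 'grasp_force': 0.0, 'opening': 1.0005839399670498}
```

View pics/top0.png

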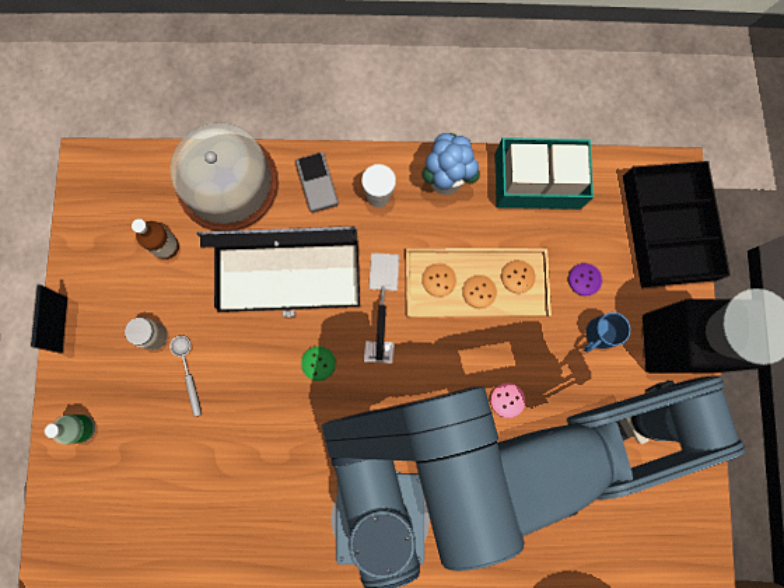

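View pics/scene0.png

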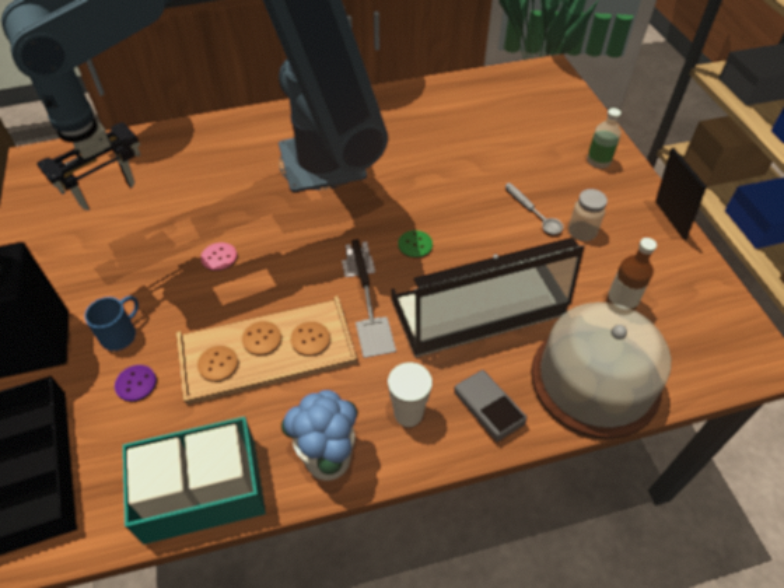

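The top view shows the case at px (288,275), the board at (477,283) with biscuits at (439,280), (480,291) and (517,276), the turner along (382,310) and its rest at (379,350). Next I'll measure these in world coordinates.

Run:
```python
from h import *
D=np.load('top0.npz');X=D['X'];f=D['f'].astype(int)
def at(u,v): return X[int(v/1.4),int(u/1.4)].round(0)
for n,p in dict(bl=(384,272),handle=(381,335),rest=(372,352),b1=(439,280),b2=(480,291),b3=(517,276),catch=(289,314),cup=(379,180),mug=(612,330),jar=(142,330),floor=(290,290),floorL=(230,290),green=(318,363),spoon=(190,390)).items(): print(n,at(*p))
hsv=cv2.cvtColor(D['f'],cv2.COLOR_RGB2HSV)
Z=X[...,2]
def rect(m,nm):
    n,l,st,c=cv2.connectedComponentsWithStats(m.astype(np.uint8))
    for i in range(1,n):
        if st[i,4]>60:
            P=X[l==i]; r=cv2.minAreaRect(P[:,:2].astype(np.float32)); print(nm,st[i,4],'mean',P.mean(0).round(1),'rect',np.round(r[0],1),np.round(r[1],1),round(r[2],2),'z',np.nanpercentile(P[:,2],[5,95]).round(1))
roi=np.zeros(Z.shape,bool); roi[165:265,140:400]=1
rect(roi&(Z>19)&(Z<32)&(X[...,1]<-60)&(X[...,1]>-430)&(hsv[...,0]<25)&(hsv[...,1]>80),'bis')
rect(roi&(Z>6)&(Z<30)&(X[...,1]<-50)&(X[...,1]>-440),'board')
rect(roi&(Z>60)&(Z<85)&(X[...,1]<60)&(X[...,1]>-60),'handle')
rect(roi&(hsv[...,1]<60)&(hsv[...,2]>110)&(Z<8)&(X[...,1]<60)&(X[...,1]>-60),'blade')
rect(roi&(Z>1)&(Z<12)&(X[...,1]>60)&(X[...,1]<460)&(hsv[...,1]<70)&(hsv[...,2]>120),'floor')
rect(roi&(Z>8)&(Z<80)&(X[...,1]>60)&(X[...,1]<460),'case')
rect((Z>80)&(Z<260)&(X[...,1]>20)&(X[...,1]<520)&(X[...,0]>500)&(X[...,0]<800),'lid')
```

```text
bl [593.  -4.   1.]
handle [428.   2.  69.]
rest [388.  25.  64.]
b1 [ 569. -139.   23.]
b2 [ 546. -240.   20.]
b3 [ 582. -334.   25.]
catch [483. 229.  10.]
cup [791.  13. 126.]
mug [ 454. -575.    4.]
jar [429. 553. 108.]
floor [543. 228.   6.]
floorL [542. 378.   2.]
green [364. 154.   9.]
spoon [296. 458.  27.]
bis 349 mean [ 583.3 -337.8   23.5] rect [ 584.2 -337.9] [80.  79.9] 51.46 z [19.5 28.3]
bis 347 mean [ 572.5 -139.    23.3] rect [ 572.2 -140.1] [80.1 80. ] 65.8 z [19.6 28.2]
bis 333 mean [ 544.2 -239.6   23.2] rect [ 545. -241.] [81.  80.2] 1.02 z [19.5 28.2]
board 4269 mean [ 569.  -236.1   14.9] rect [ 568.4 -238.8] [172.8 364.3] 0.64 z [ 6.8 25.8]
handle 210 mean [434.5   5.   71.7] rect [436.1   4.9] [ 17.8 130.2] 87.19 z [65.3 77.5]
blade 478 mean [595.4  -3.9   0.6] rect [594.7  -3.6] [68.9 92.3] 87.23 z [-5.2  6.1]
floor 3314 mean [576.8 235.2   5.4] rect [576.6 235.1] [152.6 338.5] 3.03 z [ 1.6 10.2]
case 751 mean [575.1 261.   24.9] rect [566.1 233.5] [177.9 351.9] 3.55 z [ 8.7 46.2]
case 320 mean [371.6 154.6  13. ] rect [375.7 155.3] [58.1 78.5] 0.58 z [ 8.6 18.5]
lid 1910 mean [754.6 387.  141.9] rect [751.3 395.3] [222.2  97.4] 89.99 z [ 96.  166.7]
lid 145 mean [774.   35.6 123.4] rect [774.4  37.8] [50.9 29.9] 0.77 z [ 93.5 131.9]
lid 1236 mean [626.9 234.5 206.3] rect [627.1 236.3] [ 43.6 350.6] 4.8 z [201.3 212.3]
lid 68 mean [648.6 516.4 106.8] rect [651.  516.5] [39.7  7.1] 3.64 z [ 82.7 127.8]
```

```bash
cat > go.py <<'E'
# usage: go.py x y z yaw(deg) -> shift/turn numbers for handwheel from measured pose
import sys,numpy as np
from scipy.spatial.transform import Rotation as Ro
from workcell import env
s=env.observe();R=Ro.from_euler('xyz',s['ee_rot'])
x,y,z,w=map(float,sys.argv[1:5])
d=R.inv().apply(np.array([x,y,z])-s['tool_pos'])/250
q=(R.inv()*Ro.from_euler('xyz',[np.pi,0,np.radians(w)])).as_rotvec()
print('row',d.round(3),'turn',(q/np.pi).round(3),'rows>=',np.ceil(np.linalg.norm(d)*4),'t',s['t'],'F',s['force'].round(1))
E
python3 go.py 455 3.5 130 -3; python3 -m handwheel '0 0 0 0 1'
```

```text
row [ 1.637 -1.404  0.354] turn [-0.001  0.     0.163] rows>= 9.0 t 0.1 F [-0.3 -0.2  0.7]
t: 0.22
tool_pos: [243.5, -492.8, 218.2]
ee_rot: [-3.141, -0.0, 0.459]
force: [0.8, -1.1, -0.2]
opening: 0.998
grasp_force: 0.0
```

```bash
r="0.82 -0.7 0.1 0.163 1"; python3 -m handwheel '0.82 -0.7 0.1 0.163 1;0.82 -0.7 0.1 0.163 1;0.82 -0.7 0.1 0.163 1;0.82 -0.7 0.1 0.163 1;0.82 -0.7 0.1 0.163 1'; python3 go.py 455 3.5 100 -3
```

```text
t: 0.85
tool_pos: [350.2, -242.0, 193.3]
ee_rot: [-3.14, 0.0, -0.05]
force: [-0.7, 0.3, -0.1]
opening: 0.997
grasp_force: 0.0
row [ 0.369 -1.001  0.374] turn [-0.     0.     0.001] rows>= 5.0 t 0.85 F [-0.7  0.3 -0.1]
```

```bash
python3 -m handwheel '0 0 0 0 1'; python3 go.py 455 3.5 100 -3
```

```text
t: 0.98
tool_pos: [350.2, -244.0, 193.6]
ee_rot: [-3.141, 0.0, -0.05]
force: [0.8, -0.5, 0.1]
opening: 1.002
grasp_force: 0.0
row [ 0.369 -1.01   0.375] turn [-0.     0.     0.001] rows>= 5.0 t 0.975 F [ 0.8 -0.5  0.1]
```

```bash
python3 -m handwheel '0.37 -1 0.2 0 1;0.37 -1 0.2 0 1;0.37 -1 0.2 0 1;0.37 -1 0.374 0 1;0.37 -1 0.374 0 1'; python3 -m handwheel '0 0 0 0 1'; python3 go.py 455 3.5 43 -3
```

```text
t: 1.6
tool_pos: [456.2, 0.2, 99.0]
ee_rot: [3.142, 0.0, -0.053]
force: [-0.9, -0.4, 0.5]
opening: 0.998
grasp_force: 0.0
t: 1.72
tool_pos: [455.1, -0.0, 98.5]
ee_rot: [-3.141, 0.003, -0.051]
force: [0.6, 0.0, 0.7]
opening: 0.999
grasp_force: 0.0
row [-0.001 -0.014  0.222] turn [-0.     0.001  0.001] rows>= 1.0 t 1.725 F [0.6 0.  0.7]
```

```bash
python3 -m handwheel '0 -0.014 0.222 0 1;0 -0.014 0.222 0 1;0 -0.014 0.222 0 1'; python3 -m handwheel '0 0 0 0 0;0 0 0 0 0;0 0 0 0 0;0 0 0 0 0;0 0 0 0 0' 45;python3 -m handwheel '0 0 0 0 0;0 0 0 0 0;0 0 0 0 0;0 0 0 0 0;0 0 0 0 0'
```

```text
t: 2.1
tool_pos: [456.7, 1.3, 46.1]
ee_rot: [3.141, -0.001, -0.055]
force: [-0.1, 0.8, 0.9]
opening: 0.998
grasp_force: 0.0
t: 2.72
tool_pos: [455.8, 2.9, 44.7]
ee_rot: [-3.142, -0.0, -0.053]
force: [-0.7, 0.5, -0.4]
opening: 0.508
grasp_force: 0.0
t: 3.35
tool_pos: [455.7, 2.8, 44.6]
ee_rot: [-3.141, 0.0, -0.053]
force: [0.6, 0.1, 0.1]
opening: 0.191
grasp_force: 45.0
```

```bash
python3 -m handwheel '0 0 -0.08 0 0;0 0 -0.2 0 0;0 0 -0.3 0 0' ; python3 -m handwheel '-0.2 0 0 0 0;-0.4 0.2 0 -0.02 0;-0.5 0.4 0 -0.02 0;-0.5 0.55 0 -0.02 0;-0.5 0.55 0 -0.02 0'
python3 - <<'E'
from h import *
im,R,t=shot('top'); save(im,'pics/top1.png'); X=cloud(im,R,t); Z=X[...,2]
s=env.observe(); print(s['tool_pos'],s['ee_rot'])
hsv=cv2.cvtColor(im['frame'],cv2.COLOR_RGB2HSV)
y=s['tool_pos'][1]
m=(hsv[...,1]<60)&(hsv[...,2]>90)&(Z>55)&(Z<100)&(abs(X[...,1]-y)<70)&(X[...,0]>380)
P=X[m]; print(len(P),P.mean(0),cv2.minAreaRect(P[:,:2].astype(np.float32)),np.percentile(P[:,2],[5,50,95]))
A=np.c_[P[:,0]-P[:,0].mean(),P[:,1]-P[:,1].mean(),np.ones(len(P))]; print(np.linalg.lstsq(A,P[:,2],rcond=None)[0])
E
```

```text
t: 3.72
tool_pos: [455.6, 2.8, 120.4]
ee_rot: [3.142, 0.0, -0.053]
force: [1.4, 0.2, -2.0]
opening: 0.191
grasp_force: 45.0
t: 4.35
tool_pos: [323.6, -130.3, 120.0]
ee_rot: [3.14, -0.001, 0.005]
force: [-0.1, 0.5, -1.3]
opening: 0.19
grasp_force: 45.0
[ 323.33766527 -128.65271737  119.67514875] [-3.14140722e+00  1.38927076e-05  6.08955854e-03]
563 [ 483.92262857 -130.12836942   76.88432025] ((609.2571411132812, -141.40672302246094), (71.54841613769531, 392.4214782714844), 84.90242767333984) [70.72244365 76.62278203 84.0978463 ]
[ 1.35571105e-02 -1.61738694e-02  7.68843202e+01]
```

```bash
cat > blade.py <<'E'
from h import *
im,R,t=shot('top'); X=cloud(im,R,t); Z=X[...,2]; s=env.observe(); p=s['tool_pos']; w=s['ee_rot'][2]
hsv=cv2.cvtColor(im['frame'],cv2.COLOR_RGB2HSV)
L=(X[...,0]-p[0])*np.cos(w)+(X[...,1]-p[1])*np.sin(w); M=-(X[...,0]-p[0])*np.sin(w)+(X[...,1]-p[1])*np.cos(w)
m=(hsv[...,1]<60)&(hsv[...,2]>90)&(abs(Z-p[2]+44)<14)&(abs(M)<50)&(abs(L-139)<60)
P=np.c_[L[m],M[m]].astype(np.float32); print(len(P),cv2.minAreaRect(P),P.mean(0),'z',np.median(Z[m]),p,w)
A=np.c_[P-P.mean(0),np.ones(len(P))]; print('slope',np.linalg.lstsq(A,Z[m],rcond=None)[0][:2])
E
python3 blade.py
```

```text
534 ((139.6351318359375, -0.39577484130859375), (91.58919525146484, 69.60944366455078), 1.4479196071624756) [143.37646     1.4326599] z 75.85871146723366 [ 323.26422616 -127.60396556  119.46565549] 0.007849271786245726
slope [-0.01707692  0.00092395]
```

View pics/top1.png

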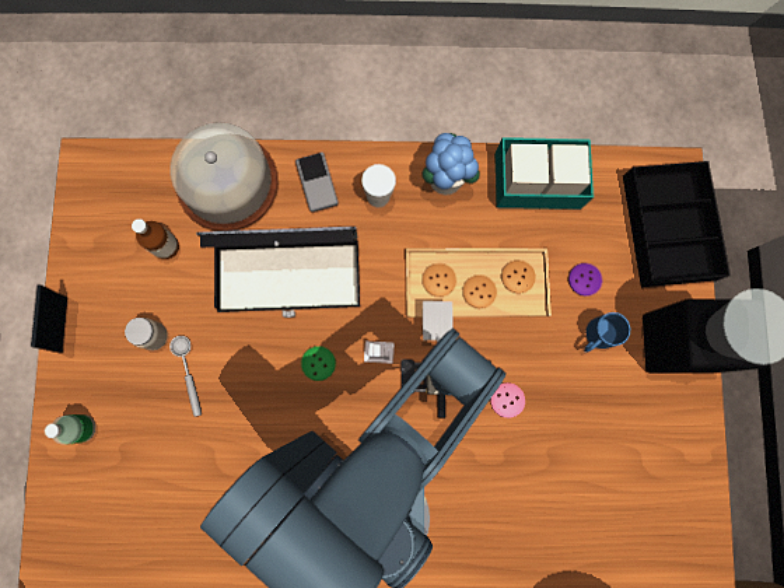

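```bash
python3 go.py 322 -140 58 0.5; python3 -m handwheel '0 0.045 0.1 0 0;0 0.045 0.22 0 0;0 0.045 0.244 0 0;0 0.045 0.246 0 0;0 0.045 0.246 0 0'; python3 -m handwheel '0 0 0.006 0 0;0 0 0.006 0 0;0 0 0.006 0 0;0 0 0.006 0 0'; python3 -m handwheel '0 0 0.004 0 0;0 0 0.004 0 0;0 0 0.004 0 0'; python3 -m handwheel '0 0 0.004 0 0;0 0 0.004 0 0;0 0 0.004 0 0'; python3 -m handwheel '0 0 0.004 0 0;0 0 0.004 0 0;0 0 0.004 0 0'
```

```text
row [-0.005  0.05   0.246] turn [-0.  0. -0.] rows>= 2.0 t 4.45 F [-1.1  0.8 -1.9]
t: 5.08
tool_pos: [324.4, -139.1, 58.9]
ee_rot: [3.141, -0.001, 0.011]
force: [-0.2, -0.8, -0.6]
opening: 0.193
grasp_force: 45.0
t: 5.58
tool_pos: [323.7, -139.2, 56.7]
ee_rot: [3.141, -0.0, 0.009]
force: [-0.2, 0.1, -1.6]
opening: 0.185
grasp_force: 45.0
t: 5.95
tool_pos: [323.7, -139.1, 55.6]
ee_rot: [-3.141, 0.0, 0.009]
force: [-0.6, 0.5, -1.7]
opening: 0.19
grasp_force: 45.0
t: 6.32
tool_pos: [323.7, -139.1, 54.6]
ee_rot: [-3.141, 0.0, 0.01]
force: [1.6, 0.7, -1.0]
opening: 0.191
grasp_force: 45.0
t: 6.7
tool_pos: [323.8, -139.2, 53.7]
ee_rot: [3.141, -0.0, 0.01]
force: [-0.5, -0.4, 1.2]
opening: 0.188
grasp_force: 45.0
```

```bash
python3 -m handwheel '0.05 0 0 0 0;0.1 0 0 0 0;0.15 0 0 0 0;0.2 0 0 0 0;0.25 0 0 0 0'; python3 -m handwheel '0.04 0 0 0 0;0.08 0 0 0 0;0.12 0 0 0 0;0.16 0 0 0 0'
python3 - <<'E'
from h import *
im,R,t=shot('scene'); u=proj(im,R,t,[572,-139,20])[0]; print(u)
c=im['frame'][max(0,int(u[1])-75):int(u[1])+75,max(0,int(u[0])-100):int(u[0])+100]
cv2.imwrite('pics/s2.png',cv2.resize(c[:,:,::-1],None,fx=3,fy=3,interpolation=cv2.INTER_CUBIC))
E
```

```text
t: 7.32
tool_pos: [386.9, -138.4, 53.8]
ee_rot: [-3.142, 0.001, 0.01]
force: [-4.8, -0.2, 8.2]
opening: 0.189
grasp_force: 45.0
t: 7.82
tool_pos: [426.6, -137.9, 53.9]
ee_rot: [-3.142, 0.001, 0.01]
force: [-6.5, 0.1, 8.7]
opening: 0.187
grasp_force: 45.0
[221.69539976 239.87013383]
```

View pics/s2.png

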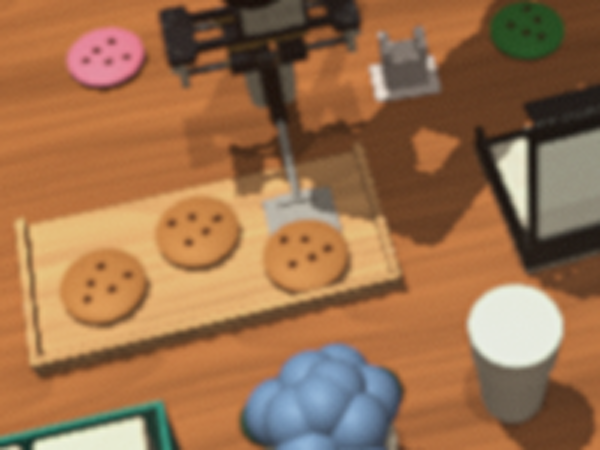

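The blade is partly under the first biscuit, which sits against the far rim. I'll push on to the rim.

```bash
python3 -m handwheel '0.03 0 0 0 0;0.06 0 0 0 0;0.09 0 0 0 0;0.11 0 0 0 0;0.12 0 0 0 0'
cat > look.py <<'E'
import sys
from h import *
# orange biscuits: position in world and relative to turner blade centre
im,R,t=shot('top'); X=cloud(im,R,t); Z=X[...,2]; s=env.observe(); p=s['tool_pos']; w=s['ee_rot'][2]
hsv=cv2.cvtColor(im['frame'],cv2.COLOR_RGB2HSV)
H=hsv[...,0].astype(int)
m=(H>4)&(H<20)&(hsv[...,1]>90)&(hsv[...,2]>60)&(Z>8)&(X[...,0]>400)&(X[...,0]<700)&(X[...,1]>-430)&(X[...,1]<430)
zt=cv2.medianBlur(Z.astype(np.float32),3)
for lo,hi in((9,19),(19.5,30),(30,150)):
    mm=m&(zt>lo)&(zt<hi)
    n,l,st,c=cv2.connectedComponentsWithStats(cv2.morphologyEx(mm.astype(np.uint8),cv2.MORPH_OPEN,np.ones((3,3))))
    for i in range(1,n):
        if st[i,4]>120:
            P=X[l==i]; r=cv2.minEnclosingCircle(P[:,:2].astype(np.float32)); c=P.mean(0); d=c[:2]-p[:2]
            A=np.c_[P[:,:2]-c[:2],np.ones(len(P))]
            print(st[i,4],'c',c.round(1),'circ',np.round(r[0],1),round(r[1],1),'rel',round(d[0]*np.cos(w)+d[1]*np.sin(w)-139.6,1),round(-d[0]*np.sin(w)+d[1]*np.cos(w),1),'slope',np.linalg.lstsq(A,P[:,2],rcond=None)[0][:2].round(2))
print(s['t'],p.round(1),round(np.degrees(w),1),s['force'].round(1))
if len(sys.argv)>1: save(im,sys.argv[1])
E
python3 look.py
```

```text
t: 8.5
tool_pos: [456.6, -137.7, 53.9]
ee_rot: [3.142, 0.001, 0.01]
force: [-5.6, -0.7, 8.3]
opening: 0.191
grasp_force: 45.0
234 c [ 615.8 -137.6   24.5] circ [ 608.5 -140.7] 41.4 rel 19.3 -1.5 slope [-0.02 -0.02]
357 c [ 583.5 -338.9   22.7] circ [ 583.1 -337.3] 41.0 rel -15.0 -202.5 slope [-0.01  0.01]
8.55 [ 456.9 -137.7   53.9] 0.6 [-4.1 -0.1  6.1]
```

```bash
python3 -m handwheel '0 0 -0.02 0 0;-0.02 0 -0.05 0 0;-0.03 0 -0.12 0 0;-0.03 0 -0.22 0 0;-0.03 0 -0.3 0 0'; python3 look.py pics/top3.png
```

```text
t: 9.18
tool_pos: [448.5, -137.8, 129.6]
ee_rot: [-3.142, -0.0, 0.01]
force: [0.8, -0.3, -2.4]
opening: 0.192
grasp_force: 45.0
343 c [ 583.7 -337.9   22.8] circ [ 585.3 -338.4] 40.2 rel -7.8 -200.6 slope [ 0. -0.]
246 c [ 604.7 -135.9   98.7] circ [ 594.1 -144.7] 41.8 rel 15.2 1.1 slope [-0.02 -0.  ]
9.225 [ 449.9 -138.5  132. ] 0.6 [-0.2 -0.4  1. ]
```

View pics/top3.png

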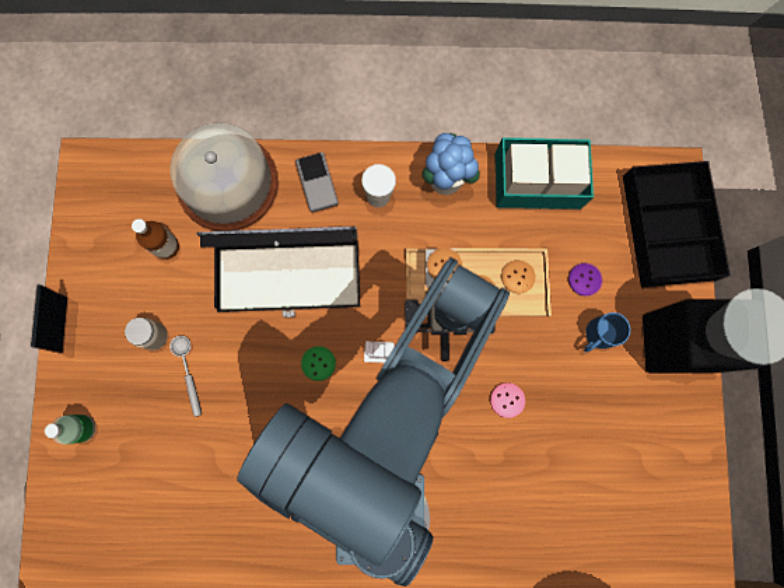

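The biscuit sits on the blade at about (443,265), partly hidden by the arm. Now I'll carry it gently to the case.

```bash
python3 -m handwheel '0.0 -0.03 0 0 0;0.01 -0.09 0 -0.005 0;0.02 -0.17 0 -0.015 0;0.03 -0.26 0 -0.025 0;0.04 -0.35 0 -0.035 0'; python3 go.py 466.9 158.3 120 28
```

```text
t: 9.85
tool_pos: [457.0, -48.3, 127.5]
ee_rot: [-3.14, 0.002, 0.121]
force: [-0.7, 0.5, -1.6]
opening: 0.188
grasp_force: 45.0
row [ 0.139 -0.816  0.031] turn [-0.001  0.001 -0.117] rows>= 4.0 t 9.85 F [-0.7  0.5 -1.6]
```

```bash
python3 -m handwheel '0.015 -0.09 0 -0.012 0;0.03 -0.18 0 -0.024 0;0.045 -0.27 0 -0.036 0;0.06 -0.36 0 -0.048 0;0.075 -0.45 0 -0.06 0'; python3 go.py 466.9 158.3 120 28
```

```text
t: 10.48
tool_pos: [461.8, 65.5, 127.5]
ee_rot: [-3.14, 0.002, 0.31]
force: [0.2, -0.1, -2.9]
opening: 0.192
grasp_force: 45.0
row [ 0.133 -0.347  0.03 ] turn [-0.     0.001 -0.057] rows>= 2.0 t 10.475 F [ 0.2 -0.1 -2.9]
```

```bash
python3 -m handwheel '0.034 -0.085 0 -0.013 0;0.067 -0.17 0 -0.026 0;0.095 -0.25 0 -0.04 0;0.118 -0.31 0 -0.05 0;0.128 -0.337 0 -0.056 0'; python3 -m handwheel '0 0 0 0 0;0 0 0 0 0';python3 go.py 466.9 158.3 60.6 28; python3 look.py; python3 blade.py
```

```text
t: 11.1
tool_pos: [467.4, 154.8, 128.0]
ee_rot: [-3.141, 0.001, 0.486]
force: [-0.9, -0.6, -2.3]
opening: 0.188
grasp_force: 45.0
t: 11.35
tool_pos: [468.0, 153.1, 128.5]
ee_rot: [3.141, 0.0, 0.483]
force: [-0.5, -0.3, -2.2]
opening: 0.189
grasp_force: 45.0
row [ 0.006 -0.02   0.272] turn [ 0.     0.    -0.002] rows>= 2.0 t 11.35 F [-0.5 -0.3 -2.2]
366 c [ 583.3 -338.5   22.6] circ [ 583.4 -338.4] 41.2 rel -265.9 -488.8 slope [0.01 0.02]
348 c [ 544.2 -238.8   22.3] circ [ 544.7 -239.4] 39.8 rel -254.2 -382.4 slope [ 0.   -0.01]
197 c [619.4 214.   96.9] circ [610.2 214.5] 38.8 rel 22.8 -16.4 slope [-0.12 -0.01]
11.4 [468.1 153.1 128.6] 27.7 [ 0.   0.1 -2.6]
7 ((179.49034118652344, 22.49889373779297), (7.531200885772705, 25.230634689331055), 20.846677780151367) [181.02187   18.988674] z 85.82545627298134 [468.08055324 153.01835257 128.66660556] 0.48284293570264225
slope [-1.23560017 -0.73933503]
```

Run:
```python
from h import *
im,R,t=shot('top'); a=im['frame'][150:270,130:300]
im2,R2,t2=shot('scene'); u=proj(im2,R2,t2,[590,220,90])[0].astype(int); b=im2['frame'][max(0,u[1]-60):u[1]+60,max(0,u[0]-85):u[0]+85]
z=lambda c:cv2.resize(c[:,:,::-1],(400,282),interpolation=cv2.INTER_CUBIC)
cv2.imwrite('pics/c4.png',np.hstack([z(a),z(b)]))
```

```text
(no output)
```

View pics/c4.png

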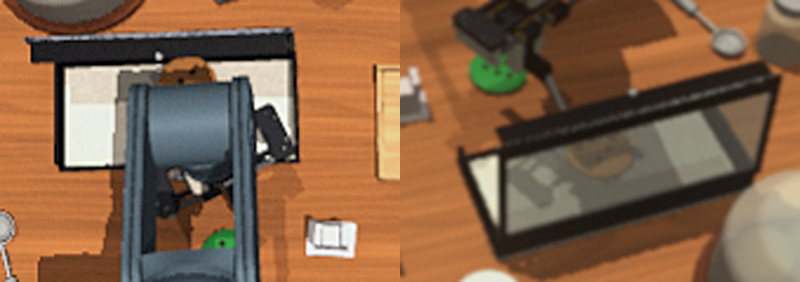

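```bash
python3 -m handwheel '-0.009 -0.01 0.06 0 0;-0.018 -0.02 0.14 0 0;-0.018 -0.02 0.2 0 0;-0.018 -0.02 0.24 0 0;-0.018 -0.02 0.258 0 0'; python3 -m handwheel '0 0 0.01 0 0;0 0 0.01 0 0'; python3 go.py 461.6 155.5 61 28;python3 look.py
```

```text
t: 12.18
tool_pos: [461.8, 155.8, 63.7]
ee_rot: [-3.141, 0.0, 0.484]
force: [0.0, 0.1, -2.0]
opening: 0.193
grasp_force: 45.0
t: 12.42
tool_pos: [462.0, 155.9, 61.9]
ee_rot: [3.141, -0.0, 0.484]
force: [-0.3, -0.4, -1.9]
opening: 0.187
grasp_force: 45.0
row [-0.002  0.001  0.003] turn [ 0.    -0.    -0.002] rows>= 1.0 t 12.425 F [-0.3 -0.4 -1.9]
345 c [ 583.7 -337.7   22.5] circ [ 584.7 -339.3] 39.4 rel -261.5 -493.6 slope [-0.    0.01]
363 c [ 544.6 -240.1   22.5] circ [ 545.5 -240.6] 40.7 rel -250.8 -389.0 slope [-0.01  0.03]
12.475 [462.1 156.   62. ] 27.7 [ 0.2  0.1 -3. ]
```

```bash
python3 -m handwheel '-0.25 0 0 0 0;-0.48 0 0 0 0;-0.48 0 0 0 0;-0.48 0 0 0 0'; python3 look.py pics/t5.png
```

```text
t: 12.98
tool_pos: [356.9, 100.0, 62.5]
ee_rot: [3.14, -0.003, 0.483]
force: [1.0, 0.1, -1.5]
opening: 0.19
grasp_force: 45.0
324 c [ 583.8 -339.3   22.5] circ [ 582.9 -340.5] 39.4 rel -143.5 -494.3 slope [0.   0.01]
282 c [551.4 190.8  24.8] circ [554.7 190.5] 38.6 rel 74.4 -9.9 slope [-0.12 -0.07]
332 c [ 544.9 -239.9   22.7] circ [ 545.  -242.2] 39.6 rel -131.8 -388.2 slope [-0.01 -0.  ]
13.025 [357.4 100.1  62.5] 27.7 [-0.2  0.4 -2.1]
```

View pics/t5.png

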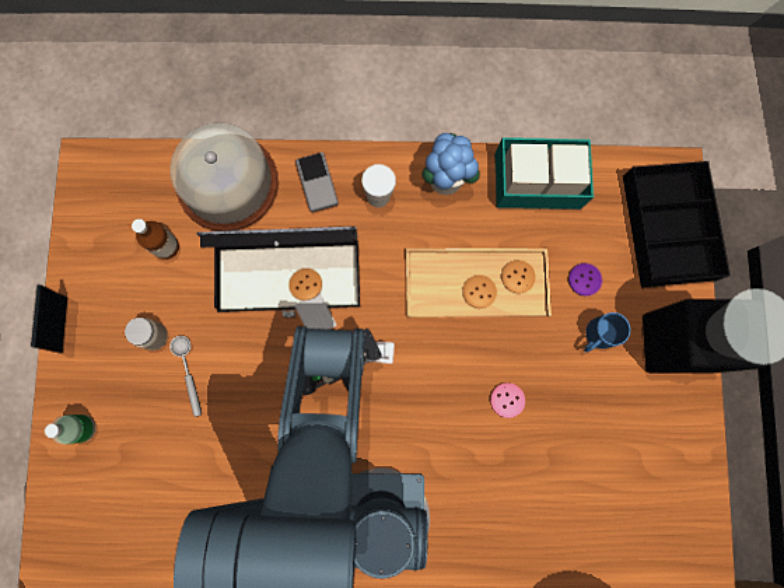

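Jerking the blade back works. The biscuit lies at px (305,284), case coordinates about (-26,-43), with its front still on the blade tip. I'll clear the blade, then nudge the biscuit toward +y with the blade's side to make room.

```bash
python3 -m handwheel '-0.04 0 0 0 0;-0.1 0 0 0 0;-0.1 0 -0.2 0 0;-0.1 0 -0.25 0 0'; python3 go.py 431.9 101.3 130 3; python3 look.py
```

```text
t: 13.52
tool_pos: [334.2, 88.1, 126.2]
ee_rot: [3.14, -0.003, 0.484]
force: [0.9, 0.5, -2.0]
opening: 0.189
grasp_force: 45.0
row [ 0.371  0.135 -0.014] turn [ 0.    -0.001  0.137] rows>= 2.0 t 13.525 F [ 0.9  0.5 -2. ]
150 c [564.2 205.   17.2] circ [557.6 196.2] 38.9 rel 118.0 -3.4 slope [ 0.01 -0.04]
354 c [ 583.9 -337.3   22.6] circ [ 583.5 -335.5] 41.4 rel -116.9 -492.7 slope [-0.01 -0.  ]
361 c [ 545.9 -239.3   22.4] circ [ 545.1 -239.9] 40.9 rel -105.0 -388.2 slope [-0.01  0.01]
13.575 [334.6  88.2 126.7] 27.7 [ 0.7  0.3 -0.7]
```

Biscuit 1 is now flat on the floor (z about 17). I'll position the blade to its right.

```bash
python3 -m handwheel '0.05 0.1 -0.05 0.05 0;0.15 0.135 -0.05 0.1 0;0.371 0.135 -0.03 0.137 0;0.371 0.135 -0.014 0.137 0;0.371 0.135 -0.014 0.137 0'; python3 -m handwheel '0 0 0 0 0'; python3 go.py 431.9 101.3 56 3; python3 look.py; python3 blade.py
```

```text
t: 14.2
tool_pos: [429.3, 101.6, 126.3]
ee_rot: [-3.141, 0.004, 0.055]
force: [-0.5, -0.2, -1.7]
opening: 0.189
grasp_force: 45.0
t: 14.32
tool_pos: [429.8, 101.4, 127.4]
ee_rot: [3.142, 0.001, 0.054]
force: [-0.0, -1.2, -1.2]
opening: 0.195
grasp_force: 45.0
row [0.009 0.001 0.285] turn [0. 0. 0.] rows>= 2.0 t 14.325 F [-0.  -1.2 -1.2]
344 c [ 583.5 -340.9   22.7] circ [ 583.6 -340.9] 39.5 rel -10.2 -449.9 slope [-0.01  0.  ]
335 c [ 543.  -242.4   22.5] circ [ 544.7 -240.5] 40.2 rel -45.3 -349.4 slope [-0.   -0.01]
14.375 [430.2 101.4 127.7] 3.1 [ 0.7 -0.1 -1.1]
394 ((153.88421630859375, 0.6157341003417969), (67.27287292480469, 65.62258911132812), 87.8262939453125) [1.5430173e+02 9.3570612e-02] z 83.69058985874781 [430.41872901 101.47127529 127.8590215 ] 0.05347037768300367
slope [ 0.0021869  -0.01433561]
```

```bash
python3 -m handwheel '0.009 0 0.15 0 0;0.009 0 0.24 0 0;0.009 0 0.265 0 0;0.009 0 0.278 0 0;0.009 0 0.282 0 0'; python3 -m handwheel '0 -0.03 0 0 0;0 -0.06 0 0 0;0 -0.09 0 0 0;0 -0.12 0 0 0;0 -0.12 0 0 0'
```

```text
t: 15.05
tool_pos: [434.1, 101.8, 57.9]
ee_rot: [3.141, -0.002, 0.054]
force: [-0.2, 0.2, -2.3]
opening: 0.19
grasp_force: 45.0
t: 15.68
tool_pos: [431.7, 132.5, 57.1]
ee_rot: [-3.141, 0.0, 0.055]
force: [0.6, -0.3, -1.2]
opening: 0.191
grasp_force: 45.0
```

```bash
python3 -m handwheel '0 -0.02 0 0 0;0 -0.04 0 0 0;0 -0.04 0 0 0'; python3 -m handwheel '0 0.02 0 0 0;0 0.04 -0.1 0 0;0 0.04 -0.3 0 0;0 0.04 -0.32 0 0'; python3 -m handwheel '0 0.1 0 0 0;0 0.3 0 0 0;0 0.5 0 0 0;0 0.7 0 0.01 0;-0.1 0.9 0 0.013 0'; python3 look.py; python3 go.py 300 -238 125 0.5
```

```text
t: 16.05
tool_pos: [431.3, 142.1, 57.1]
ee_rot: [-3.141, 0.0, 0.054]
force: [0.4, 0.4, -0.3]
opening: 0.191
grasp_force: 45.0
t: 16.55
tool_pos: [434.4, 131.5, 140.3]
ee_rot: [3.142, -0.007, 0.053]
force: [0.0, -0.3, -2.3]
opening: 0.187
grasp_force: 45.0
t: 17.18
tool_pos: [419.1, -96.3, 136.3]
ee_rot: [3.141, -0.0, 0.013]
force: [0.5, -1.7, -1.4]
opening: 0.189
grasp_force: 45.0
325 c [ 585.2 -338.8   22.5] circ [ 584.8 -339.1] 38.6 rel 27.3 -239.0 slope [-0.01 -0.01]
324 c [ 546.6 -242.4   25.6] circ [ 507.  -206.6] 90.8 rel -10.4 -142.2 slope [-0.79  0.61]
17.225 [ 416.  -101.4  136. ] 0.5 [-2.  -3.9 -0.8]
row [-0.469  0.542  0.047] turn [0.001 0.001 0.   ] rows>= 3.0 t 17.225 F [-2.  -3.9 -0.8]
```

```bash
sed -i 's/((9,19),(19.5,30),(30,150))/((15.5,31),(31,150))/' look.py && python3 -m handwheel '-0.2 0.25 0 0 0;-0.35 0.45 0 0 0;-0.43 0.552 0.1 0 0;-0.43 0.552 0.2 0 0;-0.43 0.552 0.26 0 0'; python3 -m handwheel '0 0 0.03 0 0;0 0 0.03 0 0';  python3 look.py pics/t6.png;python3 go.py 308.5 -240 58 0.5
```

```text
t: 17.85
tool_pos: [311.5, -233.2, 70.3]
ee_rot: [-3.139, 0.002, 0.01]
force: [-0.8, -0.4, -1.3]
opening: 0.19
grasp_force: 45.0
t: 18.1
tool_pos: [312.8, -232.9, 64.1]
ee_rot: [-3.14, 0.001, 0.013]
force: [0.3, -0.7, -0.6]
opening: 0.194
grasp_force: 45.0
416 c [ 583.9 -337.8   22.3] circ [ 584.2 -338.2] 42.4 rel 129.6 -108.0 slope [-0.01  0.02]
349 c [556.3 226.5  18.2] circ [556.6 225.1] 39.5 rel 109.5 456.6 slope [-0.02  0.  ]
433 c [ 544.5 -239.6   22. ] circ [ 544.7 -240.3] 42.6 rel 91.5 -9.3 slope [0.01 0.01]
18.15 [ 313.2 -233.3   64.6] 0.8 [ 0.   0.2 -1.7]
row [-0.019  0.027  0.026] turn [-0.     0.     0.001] rows>= 1.0 t 18.15 F [ 0.   0.2 -1.7]
```

View pics/t6.png

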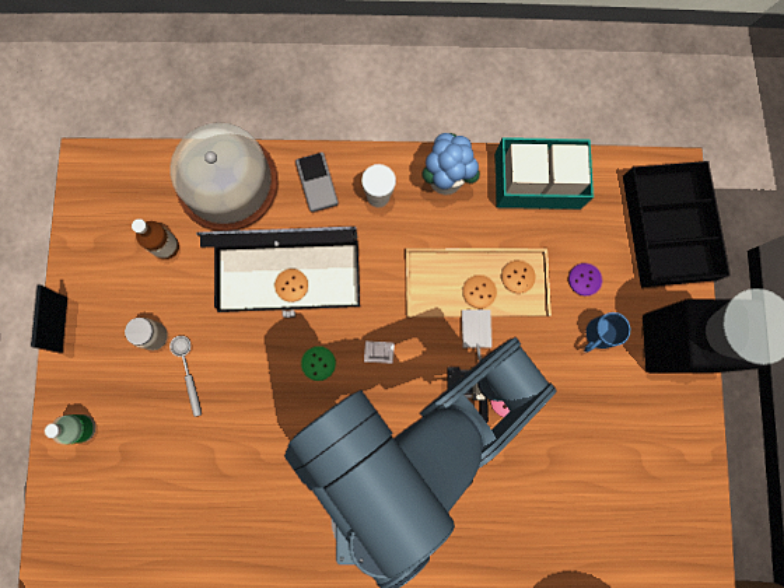

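```bash
python3 -m handwheel '-0.02 0.02 0.01 0 0;-0.02 0.039 0.026 0 0;-0.02 0.039 0.03 0 0;-0.02 0.039 0.034 0 0'; python3 -m handwheel '0 0 0.006 0 0;0 0 0.006 0 0;0 0 0.006 0 0'; python3 -m handwheel '0 0 0.004 0 0;0 0 0.004 0 0;0 0 0.004 0 0'
```

```text
t: 18.65
tool_pos: [308.3, -243.4, 56.1]
ee_rot: [-3.142, 0.0, 0.012]
force: [-0.7, 0.1, -1.4]
opening: 0.19
grasp_force: 45.0
t: 19.02
tool_pos: [308.3, -243.3, 54.7]
ee_rot: [-3.142, 0.0, 0.013]
force: [0.2, 0.5, -0.8]
opening: 0.19
grasp_force: 45.0
t: 19.4
tool_pos: [308.4, -243.5, 53.8]
ee_rot: [3.141, -0.0, 0.013]
force: [-1.0, 0.8, 0.3]
opening: 0.19
grasp_force: 45.0
```

```bash
python3 -m handwheel '0.05 0 0 0 0;0.1 0 0 0 0;0.15 0 0 0 0;0.2 0 0 0 0;0.25 0 0 0 0'; python3 -m handwheel '0.05 0 0 0 0;0.1 0 0 0 0;0.15 0 0 0 0;0.2 0 0 0 0;0.25 0 0 0 0'; python3 look.py; python3 go.py 458 -241 53.8 0.6
```

```text
t: 20.02
tool_pos: [371.7, -242.5, 53.8]
ee_rot: [3.141, 0.0, 0.013]
force: [-3.1, 0.6, 5.1]
opening: 0.185
grasp_force: 45.0
t: 20.65
tool_pos: [433.8, -241.7, 53.9]
ee_rot: [3.141, 0.001, 0.013]
force: [-5.2, 0.3, 7.0]
opening: 0.192
grasp_force: 45.0
451 c [ 604.3 -235.6   24.4] circ [ 607.9 -236.7] 45.2 rel 29.3 4.4 slope [ 0.01 -0.  ]
287 c [ 592.1 -343.8   24. ] circ [ 555.3 -299.7] 90.6 rel 15.7 -103.7 slope [-0.55  0.5 ]
323 c [556.1 225.1  18.3] circ [555.7 226.4] 39.6 rel -13.1 465.6 slope [-0.   -0.01]
20.7 [ 435.5 -242.1   54.1] 0.7 [0.4 0.8 3.4]
row [ 0.09  -0.003  0.001] turn [ 0.    -0.     0.001] rows>= 1.0 t 20.7 F [0.4 0.8 3.4]
```

```bash
python3 -m handwheel '0.03 0 0 0 0;0.06 0 0 0 0;0.085 0 0 0 0;0.1 0 0 0 0;0.102 0 0 0 0'; python3 look.py;  python3 -m handwheel '0 0 -0.02 0 0;-0.02 0 -0.05 0 0;-0.04 0 -0.12 0 0;-0.04 0 -0.22 0 0;-0.04 0 -0.3 0 0'; python3 look.py
```

```text
t: 21.32
tool_pos: [459.1, -241.4, 53.9]
ee_rot: [3.141, 0.0, 0.013]
force: [-5.0, -0.7, 7.0]
opening: 0.189
grasp_force: 45.0
430 c [ 604.7 -235.5   24.3] circ [ 606.3 -236.6] 44.3 rel 6.0 4.0 slope [-0.   -0.02]
340 c [554.7 227.7  18.3] circ [556.7 226.4] 39.6 rel -37.9 467.9 slope [ 0. -0.]
21.375 [ 459.1 -241.4   53.9] 0.7 [-4.1  0.1  5.5]
t: 22.0
tool_pos: [448.6, -241.4, 129.6]
ee_rot: [-3.141, -0.0, 0.013]
force: [0.1, -1.4, -1.9]
opening: 0.19
grasp_force: 45.0
337 c [556.1 225.9  18.2] circ [555.6 225.2] 38.7 rel -27.4 467.0 slope [-0.01 -0.01]
489 c [ 592.5 -235.7   98.4] circ [ 595.6 -244.6] 50.3 rel 3.1 4.9 slope [0.01 0.03]
22.05 [ 449.8 -242.4  132.1] 0.7 [ 1.4 -1.2 -0.3]
```

Biscuit 2 is centred on the blade, so I'll carry it to the left slot.

```bash
python3 -m handwheel '0 -0.03 0 0 0;0 -0.09 0 0 0;0 -0.17 0 0 0;0 -0.26 0 0 0;0 -0.36 0 0 0'; python3 -m handwheel '0 -0.1 0 0 0;0 -0.2 0 -0.003 0;0 -0.3 0 -0.006 0;0 -0.4 0 -0.009 0;0 -0.5 0 -0.012 0';python3 -m handwheel '0 -0.1 0 0 0;0 -0.2 0 0 0;0 -0.3 0 0 0;0 -0.4 0 0 0;0 -0.5 0 0 0'; python3 go.py 429.2 341.4 128 3
```

```text
t: 22.68
tool_pos: [447.0, -149.4, 128.0]
ee_rot: [-3.14, 0.001, 0.013]
force: [0.7, 0.5, -1.3]
opening: 0.19
grasp_force: 45.0
t: 23.3
tool_pos: [444.9, -24.3, 128.1]
ee_rot: [-3.141, 0.001, 0.052]
force: [0.3, -0.4, -2.8]
opening: 0.188
grasp_force: 45.0
t: 23.92
tool_pos: [438.3, 100.2, 128.1]
ee_rot: [-3.141, 0.001, 0.051]
force: [0.1, -0.5, -1.5]
opening: 0.192
grasp_force: 45.0
row [ 0.013 -0.965  0.001] turn [-0.  0. -0.] rows>= 4.0 t 23.925 F [ 0.1 -0.5 -1.5]
```

```bash
python3 -m handwheel '0 -0.1 0 0 0;0 -0.2 0 0 0;0 -0.3 0 0 0;0 -0.4 0 0 0;0 -0.5 0 0 0'; python3 -m handwheel '0 -0.1 0 0 0;0 -0.2 0 0 0;0.01 -0.3 0 0 0;0.01 -0.38 0 0 0;0.01 -0.43 0 0 0';python3 -m handwheel '0 -0.02 0 0 0;0 -0.02 0 0 0'; python3 look.py;python3 go.py 429.2 341.4 61.5 3
```

```text
t: 24.55
tool_pos: [431.6, 224.8, 128.0]
ee_rot: [-3.142, 0.002, 0.051]
force: [0.6, -0.6, -1.8]
opening: 0.189
grasp_force: 45.0
t: 25.18
tool_pos: [429.4, 331.8, 128.2]
ee_rot: [3.141, 0.001, 0.052]
force: [-0.4, -0.2, -2.0]
opening: 0.195
grasp_force: 45.0
t: 25.42
tool_pos: [430.1, 335.4, 128.5]
ee_rot: [3.141, 0.0, 0.051]
force: [0.2, -0.1, -2.1]
opening: 0.193
grasp_force: 45.0
422 c [ 583.1 -337.5   21.9] circ [ 583.  -340.1] 43.3 rel -20.6 -679.5 slope [-0.01 -0.01]
345 c [555.3 226.4  18.4] circ [555.6 225.2] 39.0 rel -20.1 -114.9 slope [ 0.01 -0.  ]
477 c [571.3 343.   96.7] circ [573.4 346. ] 43.7 rel 1.7 0.7 slope [ 0.01 -0.01]
25.475 [430.2 335.1 128.6] 2.9 [ 0.1 -0.4 -2. ]
row [-0.003 -0.025  0.268] turn [ 0.     0.    -0.001] rows>= 2.0 t 25.475 F [ 0.1 -0.4 -2. ]
```

```bash
python3 -m handwheel '0 -0.01 0.07 0 0;-0.003 -0.02 0.15 0 0;-0.003 -0.025 0.21 0 0;-0.003 -0.025 0.25 0 0;-0.003 -0.025 0.264 0 0'; python3 -m handwheel '0 0 0.004 0 0;0 0 0.004 0 0'; python3 look.py
```

```text
t: 26.1
tool_pos: [429.1, 341.4, 62.1]
ee_rot: [3.141, 0.001, 0.05]
force: [0.2, 0.3, -1.5]
opening: 0.189
grasp_force: 45.0
t: 26.35
tool_pos: [429.6, 341.9, 62.1]
ee_rot: [-3.141, -0.001, 0.05]
force: [-0.8, 0.1, -2.2]
opening: 0.19
grasp_force: 45.0
421 c [ 583.3 -338.4   22. ] circ [ 583.6 -339. ] 42.6 rel -20.4 -687.2 slope [-0.01  0.02]
316 c [555.2 227.   18.5] circ [556.4 225.3] 39.4 rel -19.9 -121.1 slope [-0.01 -0.01]
156 c [571.1 348.3  32.2] circ [575.7 350.7] 35.3 rel 2.0 -0.8 slope [-0.  0.]
26.4 [429.6 341.9  62.2] 2.9 [ 0.5  0.2 -2. ]
```

```bash
python3 -m handwheel '0.088 0 0 0 0;-0.162 0 0 0 0;-0.41 0 0 0 0;-0.6 0 0 0 0;-0.6 0 0 0 0'; python3 look.py pics/t7.png
```

```text
t: 27.02
tool_pos: [275.9, 333.6, 62.0]
ee_rot: [3.141, 0.001, 0.053]
force: [0.8, 0.1, -0.7]
opening: 0.188
grasp_force: 45.0
304 c [592.5 349.2  18.2] circ [591.6 349.8] 37.7 rel 174.5 -1.9 slope [0.01 0.  ]
412 c [ 583.1 -337.    22. ] circ [ 583.5 -338.5] 42.1 rel 129.1 -686.6 slope [-0.  0.]
316 c [557.5 224.9  18.5] circ [558.3 224.8] 39.5 rel 133.1 -124.2 slope [-0.   -0.01]
27.075 [278.7 334.6  62.4] 3.0 [ 1.   0.2 -1.3]
```

View pics/t7.png

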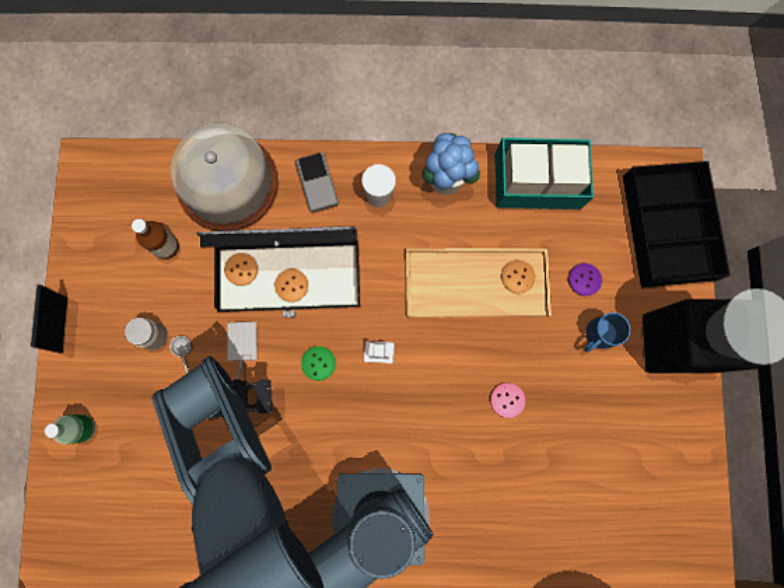

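Biscuits 1 and 2 lie flat in the case at (291,284) and (240,268). Now for the third, at (518,276).

```bash
python3 -m handwheel '0.05 0.05 -0.2 0 0;0.2 0.25 -0.27 0 0;0.4 0.5 -0.27 0.013 0;0.4 0.75 -0.27 0.013 0;0.4 0.98 -0.27 0.013 0'; python3 -m handwheel '0 0.25 0 0 0;0 0.5 0 0 0;0 0.75 0 0 0;0 0.98 0 0 0'; python3 go.py 342 -339.5 100 0.7
```

```text
t: 27.7
tool_pos: [393.9, 103.2, 130.2]
ee_rot: [3.141, -0.004, 0.009]
force: [0.7, 0.2, -1.7]
opening: 0.19
grasp_force: 45.0
t: 28.2
tool_pos: [394.2, -143.4, 130.2]
ee_rot: [3.139, -0.003, 0.008]
force: [1.2, 0.1, -0.9]
opening: 0.188
grasp_force: 45.0
row [-0.215  0.783  0.122] turn [ 0.001 -0.001 -0.001] rows>= 4.0 t 28.2 F [ 1.2  0.1 -0.9]
```

```bash
python3 -m handwheel '-0.05 0.25 0 0 0;-0.15 0.5 0 0 0;-0.215 0.73 0 0 0;-0.215 0.77 0.14 0 0;-0.215 0.77 0.24 0 0'; python3 -m handwheel '0 0 0 0 0'; python3 look.py; python3 go.py 342 -339.5 55.6 0.7
```

```text
t: 28.82
tool_pos: [340.9, -336.3, 68.7]
ee_rot: [3.139, -0.001, 0.006]
force: [-0.3, 0.5, -2.8]
opening: 0.19
grasp_force: 45.0
t: 28.95
tool_pos: [340.3, -332.8, 67.9]
ee_rot: [-3.139, 0.002, 0.008]
force: [-0.4, -0.2, -0.7]
opening: 0.189
grasp_force: 45.0
297 c [592.4 346.5  18. ] circ [594.  349.2] 39.2 rel 117.6 677.5 slope [-0.02 -0.01]
423 c [ 583.1 -337.6   22. ] circ [ 583.7 -338.7] 42.3 rel 102.5 -6.5 slope [-0.    0.01]
333 c [554.5 226.7  18.2] circ [555.2 227.1] 39.2 rel 78.7 558.1 slope [-0.  0.]
29.0 [ 341.  -333.2   69.1] 0.5 [ 0.2  0.5 -0.8]
row [0.004 0.025 0.054] turn [-0.     0.    -0.001] rows>= 1.0 t 29.0 F [ 0.2  0.5 -0.8]
```

```bash
python3 -m handwheel '0 0.025 0.02 0 0;0 0.025 0.046 0 0;0 0.025 0.054 0 0;0 0.025 0.054 0 0'; python3 -m handwheel '0 0 0.005 0 0;0 0 0.005 0 0;0 0 0.005 0 0';python3 -m handwheel '0 0 0.004 0 0;0 0 0.004 0 0;0 0 0.004 0 0'; python3 go.py 460 -338 53.8 0.7
```

```text
t: 29.5
tool_pos: [341.2, -338.1, 55.7]
ee_rot: [-3.141, 0.0, 0.01]
force: [-0.5, -0.7, -1.4]
opening: 0.188
grasp_force: 45.0
t: 29.88
tool_pos: [341.2, -338.4, 54.5]
ee_rot: [3.141, -0.0, 0.01]
force: [0.3, 0.5, -1.5]
opening: 0.191
grasp_force: 45.0
t: 30.25
tool_pos: [341.2, -338.6, 53.6]
ee_rot: [3.141, -0.0, 0.01]
force: [-1.7, 0.5, 1.7]
opening: 0.191
grasp_force: 45.0
row [ 0.475  0.002 -0.001] turn [ 0.    -0.    -0.001] rows>= 2.0 t 30.25 F [-1.7  0.5  1.7]
```

```bash
python3 -m handwheel '0.05 0 0 0 0;0.1 0 0 0 0;0.15 0 0 0 0;0.2 0 0 0 0;0.25 0 0 0 0'; python3 -m handwheel '0.05 0 0 0 0;0.1 0 0 0 0;0.15 0 0 0 0;0.2 0 0 0 0;0.222 0 0 0 0'; python3 look.py;  python3 -m handwheel '0 0 -0.02 0 0;-0.02 0 -0.05 0 0;-0.04 0 -0.12 0 0;-0.04 0 -0.22 0 0;-0.04 0 -0.3 0 0'; python3 look.py
```

```text
t: 30.88
tool_pos: [404.6, -338.0, 53.8]
ee_rot: [3.141, 0.0, 0.01]
force: [-4.7, 0.2, 7.3]
opening: 0.188
grasp_force: 45.0
t: 31.5
tool_pos: [460.4, -337.3, 53.8]
ee_rot: [3.141, 0.0, 0.011]
force: [-5.2, -0.6, 7.9]
opening: 0.192
grasp_force: 45.0
441 c [ 605.  -335.6   24.3] circ [ 607.7 -335. ] 44.1 rel 4.5 0.2 slope [0.01 0.  ]
295 c [593.6 352.5  18.4] circ [594.6 351.4] 39.1 rel 0.4 688.4 slope [-0.02 -0.04]
339 c [555.3 227.8  18.5] circ [555.3 226.3] 39.0 rel -39.2 564.1 slope [0.01 0.01]
31.55 [ 460.9 -337.3   53.9] 0.6 [-1.7  0.6  5.4]
t: 32.17
tool_pos: [449.0, -337.7, 130.4]
ee_rot: [3.141, -0.001, 0.009]
force: [-0.7, 0.4, -2.5]
opening: 0.19
grasp_force: 45.0
325 c [591.9 348.5  18.1] circ [593.  348.5] 38.5 rel 8.5 686.0 slope [-0. -0.]
310 c [555.1 226.7  18.3] circ [555.1 227.5] 38.9 rel -29.4 564.5 slope [-0.01 -0.01]
477 c [ 591.4 -336.8   99.2] circ [ 593.9 -340.8] 44.9 rel 1.7 0.7 slope [0. 0.]
32.225 [ 450.1 -338.8  133.1] 0.5 [-1.  -0.5 -0.3]
```

```bash
python3 -m handwheel '0 -0.03 0 0 0;0 -0.09 0 0 0;0 -0.17 0 0 0;0 -0.26 0 0 0;0 -0.36 0 0 0'; python3 -m handwheel '0 -0.1 0 0 0;0 -0.2 0 -0.003 0;0 -0.3 0 -0.006 0;0 -0.4 0 -0.009 0;0 -0.5 0 -0.013 0';python3 -m handwheel '0 -0.1 0 0 0;0 -0.2 0 0 0;0 -0.3 0 0 0;0 -0.4 0 0 0;0 -0.5 0 0 0'; python3 go.py 441.2 113.8 128 3
```

```text
t: 32.85
tool_pos: [448.1, -245.2, 128.1]
ee_rot: [-3.141, 0.0, 0.01]
force: [1.1, 0.3, -2.1]
opening: 0.19
grasp_force: 45.0
t: 33.48
tool_pos: [446.7, -120.2, 128.4]
ee_rot: [-3.141, -0.0, 0.051]
force: [0.7, 0.3, -2.5]
opening: 0.192
grasp_force: 45.0
t: 34.1
tool_pos: [440.0, 4.5, 128.4]
ee_rot: [-3.141, -0.0, 0.051]
force: [0.4, 1.3, -2.4]
opening: 0.19
grasp_force: 45.0
row [ 0.027 -0.436  0.002] turn [-0. -0. -0.] rows>= 2.0 t 34.1 F [ 0.4  1.3 -2.4]
```

```bash
python3 -m handwheel '0.005 -0.1 0 0 0;0.01 -0.2 0 0 0;0.02 -0.3 0 0 0;0.025 -0.38 0 0 0;0.027 -0.425 0 0 0'; python3 -m handwheel '0 0 0 0 0;0 0 0 0 0'; python3 look.py;python3 go.py 441.2 113.8 61.5 3
```

```text
t: 34.72
tool_pos: [441.3, 110.7, 128.4]
ee_rot: [-3.141, 0.0, 0.052]
force: [-0.9, 0.0, -1.5]
opening: 0.191
grasp_force: 45.0
t: 34.98
tool_pos: [442.0, 108.7, 128.4]
ee_rot: [3.141, 0.0, 0.051]
force: [-0.2, 1.1, -3.3]
opening: 0.19
grasp_force: 45.0
301 c [593.  348.1  18.3] circ [596.6 349.1] 40.6 rel 23.1 231.8 slope [-0.02 -0.01]
351 c [592.2 115.4  98.8] circ [552.1 101.1] 77.7 rel 10.6 -0.6 slope [-0.5  -0.12]
35.025 [442.2 108.5 128.4] 2.9 [-0.1  0.7 -2.6]
row [-0.003 -0.022  0.268] turn [ 0.    -0.    -0.001] rows>= 2.0 t 35.025 F [-0.1  0.7 -2.6]
```

```bash
python3 -m handwheel '0 -0.01 0.07 0 0;-0.003 -0.02 0.15 0 0;-0.003 -0.02 0.21 0 0;-0.003 -0.02 0.25 0 0;-0.003 -0.02 0.264 0 0'; python3 -m handwheel '0 0 0.004 0 0;0 0 0.004 0 0'; python3 -m handwheel '0.088 0 0 0 0;-0.162 0 0 0 0;-0.41 0 0 0 0;-0.6 0 0 0 0;-0.6 0 0 0 0'; python3 look.py pics/t8.png
```

```text
t: 35.65
tool_pos: [441.1, 113.5, 62.0]
ee_rot: [3.142, 0.001, 0.05]
force: [-0.3, 0.1, -2.2]
opening: 0.191
grasp_force: 45.0
t: 35.9
tool_pos: [441.6, 113.8, 61.8]
ee_rot: [3.142, -0.001, 0.05]
force: [1.7, -1.1, -1.5]
opening: 0.191
grasp_force: 45.0
t: 36.52
tool_pos: [287.4, 106.5, 61.2]
ee_rot: [-3.141, 0.002, 0.051]
force: [0.5, -0.0, -1.1]
opening: 0.196
grasp_force: 45.0
329 c [604.6 121.8  18.2] circ [605.3 120.9] 38.6 rel 174.5 -0.6 slope [ 0.01 -0.02]
275 c [592.  349.8  18. ] circ [593.1 352.6] 40.9 rel 173.5 227.8 slope [-0.02 -0.  ]
325 c [556.5 225.6  18.2] circ [555.9 225.6] 39.9 rel 131.7 105.6 slope [-0.01  0.02]
36.575 [290.8 106.4  61.9] 2.9 [ 1.4  0.1 -2.1]
```

View pics/t8.png

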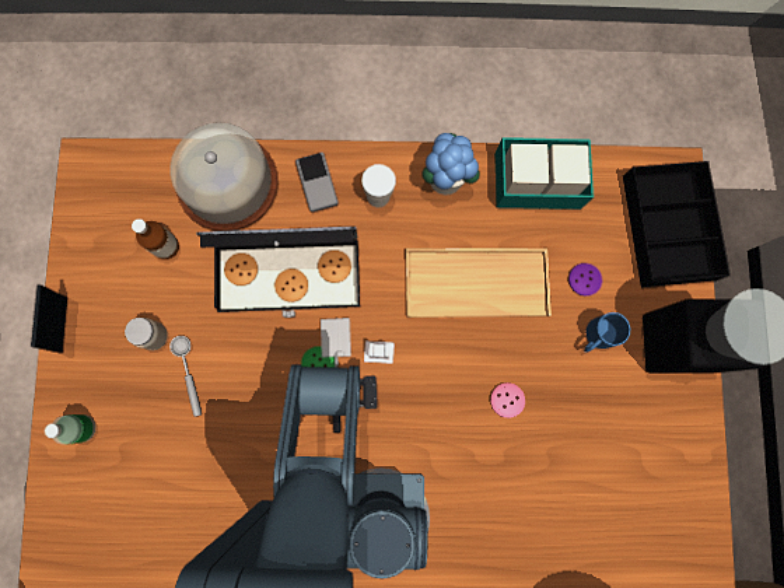

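All three biscuits are in the case, at (240,268), (291,284) and (334,266). Next I'll put the turner back on its rest.

```bash
python3 -m handwheel '0 0 -0.2 0 0;0 0 -0.32 0 0;0 0 -0.32 0 0'; python3 go.py 455.7 2.8 140 -3.04
```

```text
t: 36.95
tool_pos: [295.2, 106.3, 144.0]
ee_rot: [3.141, -0.008, 0.05]
force: [0.0, -0.6, -2.5]
opening: 0.195
grasp_force: 45.0
row [0.62  0.446 0.021] turn [ 0.    -0.003  0.033] rows>= 4.0 t 36.95 F [ 0.  -0.6 -2.5]
```

```bash
python3 -m handwheel '0.15 0.11 0 0.01 0;0.3 0.22 0 0.02 0;0.45 0.33 0.02 0.033 0;0.6 0.44 0.02 0.033 0;0.61 0.446 0.02 0.033 0'; python3 -m handwheel '0 0 0 0 0;0 0 0 0 0';python3 go.py 455.7 2.8 70 -3.04
```

```text
t: 37.58
tool_pos: [452.1, 0.7, 134.9]
ee_rot: [3.141, -0.0, -0.056]
force: [-0.2, -0.4, -1.5]
opening: 0.195
grasp_force: 45.0
t: 37.83
tool_pos: [448.0, 3.5, 135.8]
ee_rot: [-3.141, 0.002, -0.053]
force: [-0.7, -0.2, 0.0]
opening: 0.194
grasp_force: 45.0
row [0.031 0.001 0.263] turn [-0.     0.001  0.   ] rows>= 2.0 t 37.825 F [-0.7 -0.2  0. ]
```

```bash
python3 -m handwheel '0.031 0 0.1 0 0;0.031 0 0.2 0 0;0.031 0 0.263 0 0;0.031 0 0.263 0 0'; python3 go.py 455.7 2.8 46.5 -3.04; python3 blade.py
```

```text
t: 38.33
tool_pos: [455.3, 3.2, 69.9]
ee_rot: [-3.141, 0.003, -0.052]
force: [-0.5, -0.8, -1.6]
opening: 0.187
grasp_force: 45.0
row [0.002 0.002 0.094] turn [-0.     0.001  0.   ] rows>= 1.0 t 38.325 F [-0.5 -0.8 -1.6]
301 ((155.62095642089844, 0.11951828002929688), (69.48641204833984, 58.868629455566406), 89.138427734375) [156.94603    -1.2795737] z 25.518002500107404 [456.26760133   2.88536258  70.73927586] -0.05246622474760354
slope [-0.00320801  0.0006963 ]
```

```bash
python3 -m handwheel '0 0 0.04 0 0;0 0 0.08 0 0;0 0 0.095 0 0;0 0 0.095 0 0'; python3 -m handwheel '0 0 0.005 0 0;0 0 0.005 0 0'; python3 -m handwheel '0 0 0.004 0 0;0 0 0.004 0 0'
```

```text
t: 38.88
tool_pos: [456.8, 2.3, 46.5]
ee_rot: [-3.141, 0.001, -0.053]
force: [-0.6, 0.9, -1.2]
opening: 0.19
grasp_force: 45.0
t: 39.12
tool_pos: [457.2, 2.2, 45.7]
ee_rot: [3.142, -0.0, -0.053]
force: [0.1, -0.2, -1.5]
opening: 0.19
grasp_force: 45.0
t: 39.38
tool_pos: [457.0, 2.2, 44.7]
ee_rot: [3.142, -0.0, -0.053]
force: [0.2, 0.1, -1.6]
opening: 0.191
grasp_force: 45.0
```

```bash
python3 -m handwheel '0 0 0.004 0 0;0 0 0.004 0 0'; python3 -m handwheel '0 0 0.003 0 0;0 0 0.003 0 0'
```

```text
t: 39.62
tool_pos: [457.1, 2.2, 44.6]
ee_rot: [3.141, -0.0, -0.053]
force: [-4.3, -0.2, 9.4]
opening: 0.19
grasp_force: 45.0
t: 39.88
tool_pos: [457.1, 2.2, 44.6]
ee_rot: [3.141, -0.001, -0.053]
force: [-5.1, 1.2, 18.2]
opening: 0.189
grasp_force: 45.0
```

```bash
python3 -m handwheel '0 0 -0.006 0 0;0 0 -0.006 0 0.35;0 0 -0.006 0 0.5;0 0 -0.006 0 0.7;0 0 -0.006 0 0.7'; python3 -m handwheel '0 0 0 0 0.7;0 0 -0.1 0 0.7;0 0 -0.3 0 0.7;0 0 -0.6 0 0.7;0 0 -0.8 0 0.7'
python3 - <<'E'
from h import *
im,R,t=shot('top'); X=cloud(im,R,t);Z=X[...,2]
m=(Z>185)&(Z<225)&(X[...,0]>560)&(X[...,0]<720)&(X[...,1]>40)&(X[...,1]<430)
P=X[m];print(np.percentile(P,[1,10,50,90,99],axis=0).round(1))
c=np.array([576.6,235.1]);d=(P[:,:2]-c)@np.array([[.9986,-.0529],[.0529,.9986]]); print('case xy',np.percentile(d,[1,10,50,90,99],axis=0).round(1))
for lo in range(60,220,20):
    mm=(Z>lo)&(Z<lo+20)&(X[...,0]>560)&(X[...,0]<740)&(X[...,1]>60)&(X[...,1]<420)
    if mm.sum()>5: q=(X[mm][:,:2]-c)@np.array([.9986,.0529]); print(lo,mm.sum(),np.percentile(q,[2,50,98]).round(0))
hsv=cv2.cvtColor(im['frame'],cv2.COLOR_RGB2HSV)
for nm,k in (('handle',(Z>60)&(Z<85)&(abs(X[...,1])<40)&(X[...,0]>340)&(X[...,0]<520)),('blade',(hsv[...,1]<60)&(hsv[...,2]>110)&(Z<8)&(abs(X[...,1])<60)&(X[...,0]>540)&(X[...,0]<660))):
    print(nm,k.sum(),cv2.minAreaRect(X[k][:,:2].astype(np.float32)))
print(env.observe()['tool_pos'])
E
```

```text
t: 40.5
tool_pos: [457.0, 2.2, 44.3]
ee_rot: [-3.142, 0.0, -0.053]
force: [0.5, 0.7, -0.7]
opening: 0.575
grasp_force: 0.0
t: 41.12
tool_pos: [456.6, 2.3, 246.2]
ee_rot: [-3.142, 0.0, -0.053]
force: [1.2, -0.3, -0.4]
opening: 0.7
grasp_force: 0.0
[[603.   70.6 200. ]
 [610.5 101.  202.9]
 [626.6 239.8 207.1]
 [642.3 371.5 211. ]
 [650.8 402.4 214.5]]
case xy [[  32.1 -167.3]
 [  36.1 -137.1]
 [  49.8    2. ]
 [  63.7  134.1]
 [  68.1  165. ]]
60 66 [ 80. 142. 166.]
80 68 [ 78. 140. 166.]
100 99 [ 74. 143. 166.]
120 185 [136. 151. 167.]
140 126 [150. 163. 171.]
160 10 [ 67. 171. 172.]
180 14 [33. 39. 64.]
200 1212 [33. 50. 67.]
handle 202 ((417.27349853515625, 8.450677871704102), (85.95092010498047, 46.20658493041992), 0.6655300855636597)
blade 0 ((0.0, 0.0), (0.0, 0.0), 0.0)
[460.6465563    1.49732198 254.87027154]
```

```bash
python3 go.py 691.4 241.2 255 3; python3 -m handwheel '0.2 -0.2 0 -0.01 0;0.4 -0.4 0 -0.02 0;0.6 -0.6 0 -0.033 0;0.8 -0.8 0 -0.033 0;0.85 -0.99 0 -0.033 0'; python3 -m handwheel '0 0 0 0 0;0 0 0 0 0'; python3 go.py 691.4 241.2 255 3; python3 blade.py
python3 - <<'E'
from h import *
im,R,t=shot('top'); X=cloud(im,R,t);Z=X[...,2]; save(im,'pics/t9.png')
hsv=cv2.cvtColor(im['frame'],cv2.COLOR_RGB2HSV)
for nm,k in (('handle',(Z>60)&(Z<85)&(abs(X[...,1])<40)&(X[...,0]>340)&(X[...,0]<520)),('blade',(hsv[...,1]<60)&(hsv[...,2]>110)&(Z<8)&(abs(X[...,1])<60)&(X[...,0]>540)&(X[...,0]<660))):
    print(nm,k.sum(),cv2.minAreaRect(X[k][:,:2].astype(np.float32)))
E
```

```text
row [ 0.871 -1.006  0.009] turn [ 0.001 -0.004 -0.034] rows>= 6.0 t 41.175 F [ 2.6 -0.3  5.4]
t: 41.8
tool_pos: [676.0, 224.1, 243.2]
ee_rot: [3.141, 0.0, 0.049]
force: [1.0, -0.3, 0.3]
opening: 0.209
grasp_force: 0.0
t: 42.05
tool_pos: [673.6, 223.4, 243.3]
ee_rot: [3.141, 0.002, 0.051]
force: [0.9, -0.6, -0.3]
opening: 0.022
grasp_force: 0.0
row [ 0.075 -0.068 -0.047] turn [ 0.     0.001 -0.   ] rows>= 1.0 t 42.05 F [ 0.9 -0.6 -0.3]
0 ((0.0, 0.0), (0.0, 0.0), 0.0) [nan nan] z nan [673.56694468 222.67096531 244.1308212 ] 0.05005385802132034
slope [0. 0.]
handle 265 ((437.9600830078125, 8.584266662597656), (126.80015563964844, 46.234840393066406), 0.44195839762687683)
blade 480 ((596.615478515625, -5.661296844482422), (68.99214172363281, 92.42137908935547), 87.16632080078125)blade.py:6: RuntimeWarning: Mean of empty slice.
  P=np.c_[L[m],M[m]].astype(np.float32); print(len(P),cv2.minAreaRect(P),P.mean(0),'z',np.median(Z[m]),p,w)
  ret = um.true_divide(
  return _methods._mean(a, axis=axis, dtype=dtype,
  ret = ret.dtype.type(ret / rcount)
blade.py:7: RuntimeWarning: Mean of empty slice.
  A=np.c_[P-P.mean(0),np.ones(len(P))]; print('slope',np.linalg.lstsq(A,Z[m],rcond=None)[0][:2])
```

View pics/t9.png

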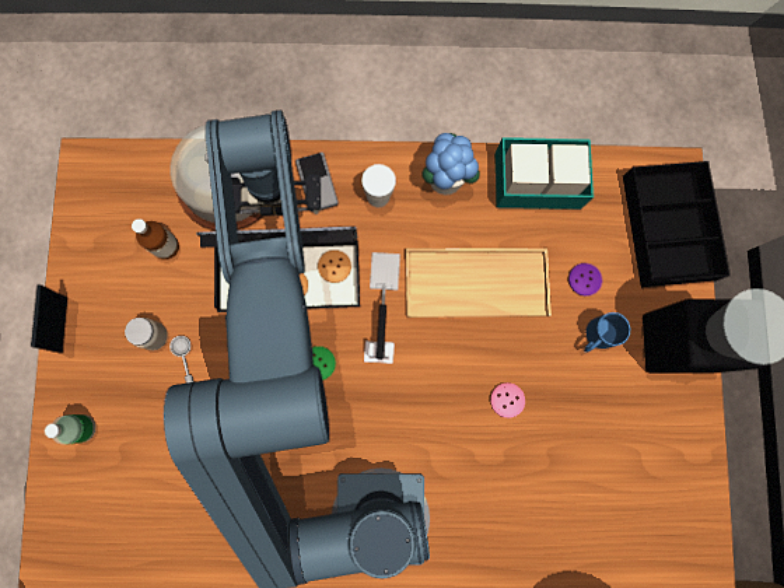

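The turner is back home: blade at (384,271), handle on the rest at (380,340). Next I'll lower the closed fingers behind the lid and swing it shut.

```bash
python3 -m handwheel '0.05 0 0 0 0;0.05 -0.03 0.05 0 0;0.05 -0.05 0.15 0 0;0.05 -0.05 0.19 0 0;0.05 -0.05 0.19 0 0'
cat > lid.py <<'E'
from h import *
s=env.observe();p=s['tool_pos'];x=(p[0]-576.6)*.9986+(p[1]-235.1)*.0529;z=p[2]
print('case x',x.round(1),'y',((p[1]-235.1)*.9986-(p[0]-576.6)*.0529).round(1),'z',z.round(1),s['force'].round(1),'t',s['t'])
for th in (1.485,1.35,1.2,1.05,.9,.75,.6,.45,.3,.2,.1,.05,0.02,-.01):
    d=13 if th>1 else 5.5+7.5*np.sin(th)
    X=81-150*np.cos(th)+d*np.sin(th);Zz=46.5+150*np.sin(th)+d*np.cos(th)
    print(th,'xz',X.round(1),Zz.round(1),'row',((X-x)/250).round(3),((z-Zz)/250).round(3))
E
python3 lid.py
```

```text
t: 42.78
tool_pos: [685.0, 236.3, 195.9]
ee_rot: [3.141, 0.002, 0.05]
force: [0.5, -0.4, -0.0]
opening: 0.004
grasp_force: 0.0
case x 108.3 y -4.6 z 195.9 [ 0.5 -0.4 -0. ] t 42.775
1.485 xz 81.1 197.1 row -0.109 -0.004
1.35 xz 60.8 195.7 row -0.19 0.001
1.2 xz 38.8 191.0 row -0.278 0.02
1.05 xz 17.6 183.1 row -0.363 0.051
0.9 xz -3.3 171.1 row -0.447 0.099
0.75 xz -21.5 156.5 row -0.519 0.158
0.6 xz -37.3 139.2 row -0.582 0.227
0.45 xz -50.3 119.6 row -0.634 0.305
0.3 xz -60.0 98.2 row -0.673 0.391
0.2 xz -64.6 83.2 row -0.692 0.451
0.1 xz -67.6 67.7 row -0.704 0.513
0.05 xz -68.5 59.9 row -0.707 0.544
0.02 xz -68.9 55.1 row -0.709 0.563
-0.01 xz -69.0 50.4 row -0.709 0.582
```

```bash
python3 -m handwheel '-0.07 0 0 0 0;-0.11 0 0 0 0;-0.15 0 0 0 0;-0.19 0 0.001 0 0;-0.235 0 0.01 0 0'; python3 -m handwheel '-0.045 0 0.01 0 0;-0.085 0 0.022 0 0;-0.13 0 0.041 0 0;-0.17 0 0.062 0 0;-0.212 0 0.089 0 0'; python3 lid.py
```

```text
t: 43.4
tool_pos: [626.9, 233.7, 194.7]
ee_rot: [-3.142, -0.001, 0.05]
force: [1.3, 0.1, -0.1]
opening: 0.007
grasp_force: 0.2
t: 44.02
tool_pos: [573.7, 231.0, 171.8]
ee_rot: [-3.142, -0.0, 0.05]
force: [0.3, -0.0, 0.1]
opening: 0.005
grasp_force: 0.2
case x -3.1 y -3.9 z 171.8 [ 0.3 -0.   0.1] t 44.025
1.485 xz 81.1 197.1 row 0.337 -0.101
1.35 xz 60.8 195.7 row 0.256 -0.096
1.2 xz 38.8 191.0 row 0.167 -0.077
1.05 xz 17.6 183.1 row 0.083 -0.045
0.9 xz -3.3 171.1 row -0.001 0.003
0.75 xz -21.5 156.5 row -0.074 0.061
0.6 xz -37.3 139.2 row -0.137 0.13
0.45 xz -50.3 119.6 row -0.189 0.209
0.3 xz -60.0 98.2 row -0.228 0.294
0.2 xz -64.6 83.2 row -0.246 0.355
0.1 xz -67.6 67.7 row -0.258 0.416
0.05 xz -68.5 59.9 row -0.262 0.448
0.02 xz -68.9 55.1 row -0.263 0.467
-0.01 xz -69.0 50.4 row -0.264 0.485
```

```bash
python3 -m handwheel '-0.037 0 0.03 0 0;-0.074 0 0.061 0 0;-0.106 0 0.095 0 0;-0.137 0 0.13 0 0;-0.163 0 0.17 0 0'; python3 -m handwheel '-0.026 0 0.039 0 0;-0.046 0 0.08 0 0;-0.065 0 0.124 0 0;-0.075 0 0.155 0 0;-0.083 0 0.185 0 0'; python3 lid.py
python3 - <<'E'
from h import *
im,R,t=shot('scene'); u=proj(im,R,t,[580,235,60])[0].astype(int); c=im['frame'][max(0,u[1]-90):u[1]+90,max(0,u[0]-120):u[0]+120]
cv2.imwrite('pics/s10.png',cv2.resize(c[:,:,::-1],None,fx=3,fy=3,interpolation=cv2.INTER_CUBIC))
E
```

```text
t: 44.65
tool_pos: [533.1, 229.0, 129.1]
ee_rot: [3.142, 0.0, 0.05]
force: [-0.4, 0.4, 0.5]
opening: 0.005
grasp_force: 0.3
t: 45.28
tool_pos: [512.6, 227.9, 82.8]
ee_rot: [-3.142, 0.0, 0.05]
force: [-0.6, 0.6, 0.8]
opening: 0.004
grasp_force: 0.4
case x -64.2 y -3.8 z 82.8 [-0.6  0.6  0.8] t 45.275
1.485 xz 81.1 197.1 row 0.581 -0.457
1.35 xz 60.8 195.7 row 0.5 -0.451
1.2 xz 38.8 191.0 row 0.412 -0.433
1.05 xz 17.6 183.1 row 0.328 -0.401
0.9 xz -3.3 171.1 row 0.244 -0.353
0.75 xz -21.5 156.5 row 0.171 -0.295
0.6 xz -37.3 139.2 row 0.108 -0.226
0.45 xz -50.3 119.6 row 0.056 -0.147
0.3 xz -60.0 98.2 row 0.017 -0.061
0.2 xz -64.6 83.2 row -0.002 -0.001
0.1 xz -67.6 67.7 row -0.014 0.061
0.05 xz -68.5 59.9 row -0.017 0.092
0.02 xz -68.9 55.1 row -0.018 0.111
-0.01 xz -69.0 50.4 row -0.019 0.13
```

View pics/s10.png

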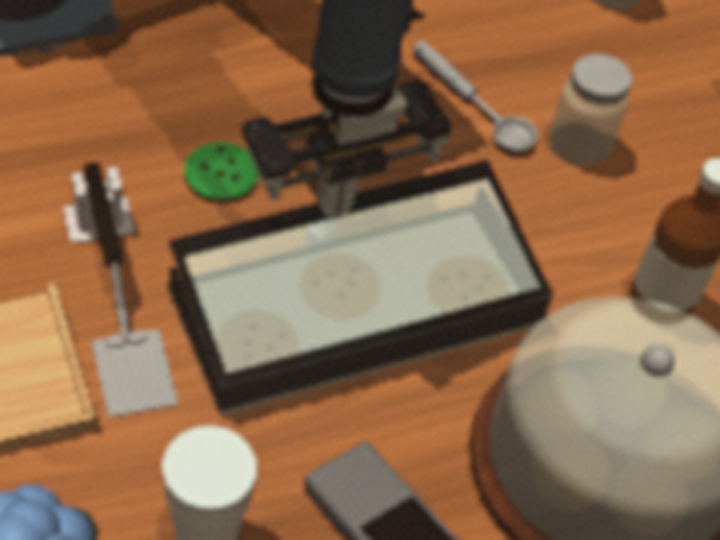

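The lid is nearly shut under the fingertips at (335,205), and the three biscuits show through it lying flat. I'll press it the rest of the way down.

```bash
python3 -m handwheel '-0.014 0 0.03 0 0;-0.014 0 0.061 0 0;-0.017 0 0.08 0 0;-0.018 0 0.092 0 0'; python3 -m handwheel '0 0 0.008 0 0;0 0 0.014 0 0'; python3 -m handwheel '0 0 0.006 0 0;0 0 0.01 0 0'
```

```text
t: 45.82
tool_pos: [508.4, 227.8, 60.8]
ee_rot: [-3.142, -0.0, 0.05]
force: [-2.2, -0.3, 6.1]
opening: 0.005
grasp_force: 2.6
t: 46.08
tool_pos: [508.1, 227.7, 56.7]
ee_rot: [-3.142, 0.001, 0.05]
force: [-1.5, 0.5, 1.6]
opening: 0.002
grasp_force: 1.1
t: 46.32
tool_pos: [508.4, 227.7, 54.1]
ee_rot: [3.142, 0.0, 0.05]
force: [0.1, -0.9, 0.8]
opening: 0.003
grasp_force: 0.4
```

```bash
python3 -m handwheel '0 0 0.006 0 0;0 0 0.008 0 0'; python3 -m handwheel '0 0 0.004 0 0;0 0 0.004 0 0'; python3 -m handwheel '0 0 0.004 0 0;0 0 0.004 0 0'
```

```text
t: 46.58
tool_pos: [508.5, 227.7, 52.3]
ee_rot: [3.142, -0.0, 0.05]
force: [-0.4, -0.4, 1.5]
opening: 0.005
grasp_force: 0.5
t: 46.82
tool_pos: [508.5, 227.7, 51.4]
ee_rot: [-3.142, -0.0, 0.05]
force: [0.0, 0.8, 0.7]
opening: 0.006
grasp_force: 0.6
t: 47.08
tool_pos: [508.5, 227.7, 50.4]
ee_rot: [3.142, -0.0, 0.05]
force: [-0.4, -0.5, 2.2]
opening: 0.006
grasp_force: 1.0
```

```bash
python3 -m handwheel '0 0 0.004 0 0;0 0 0.004 0 0'; python3 -m handwheel '0 0 0.004 0 0;0 0 0.004 0 0'
```

```text
t: 47.32
tool_pos: [508.5, 227.7, 49.4]
ee_rot: [3.142, -0.0, 0.05]
force: [-1.1, 0.6, 3.1]
opening: 0.002
grasp_force: 1.4
t: 47.58
tool_pos: [508.4, 227.7, 48.4]
ee_rot: [3.142, -0.0, 0.05]
force: [-1.3, -0.1, 4.1]
opening: 0.012
grasp_force: 1.7
```

```bash
python3 -m handwheel '0 0 0.006 0 0;0 0 0.008 0 0'; python3 -m handwheel '0 0 -0.03 0 0;0 0 -0.1 0 0;0 0 -0.3 0 0;-0.1 0 -0.4 0 0;-0.3 0.2 -0.5 0 0';python3 -m handwheel '-0.2 0.2 0 0 0;-0.2 0.4 0 0 0;-0.2 0.6 0 0 0'
python3 - <<'E'
from h import *
im,R,t=shot('top'); X=cloud(im,R,t); Z=X[...,2]
cx=(X[...,0]-576.6)*.9986+(X[...,1]-235.1)*.0529; cy=(X[...,1]-235.1)*.9986-(X[...,0]-576.6)*.0529
for a,b in((-95,-82),(-82,-70),(-70,-50),(70,90)):
    m=(cx>a)&(cx<b)&(abs(cy)<165)&(Z>22)&(Z<150); print(a,b,m.sum(),np.median(Z[m]) if m.sum() else None)
im2,R2,t2=shot('scene'); u=proj(im2,R2,t2,[580,235,60])[0].astype(int); c=im2['frame'][max(0,u[1]-90):u[1]+90,max(0,u[0]-120):u[0]+120]
z=lambda c:cv2.resize(c[:,:,::-1],(400,300),interpolation=cv2.INTER_CUBIC)
cv2.imwrite('pics/s11.png',np.hstack([z(im['frame'][90:300,90:370]),z(c)])); print(env.observe()['force'],env.observe()['t'])
E
```

```text
t: 47.82
tool_pos: [508.5, 227.7, 46.5]
ee_rot: [-3.142, -0.0, 0.05]
force: [-3.0, -0.5, 5.5]
opening: 0.007
grasp_force: 2.7
t: 48.45
tool_pos: [444.8, 183.7, 168.6]
ee_rot: [-3.141, -0.003, 0.053]
force: [-0.3, -1.1, 0.1]
opening: 0.003
grasp_force: 0.0
t: 48.82
tool_pos: [400.8, 29.2, 167.7]
ee_rot: [3.141, -0.001, 0.051]
force: [0.7, -0.9, 0.5]
opening: 0.006
grasp_force: 0.0
-95 -82 148 37.264294936903454
-82 -70 292 52.13945546686851
-70 -50 478 51.87232623045368
70 90 304 50.644660037004066
[-0.22536578  1.15184699 -0.18917142] 48.925
```

View pics/s11.png

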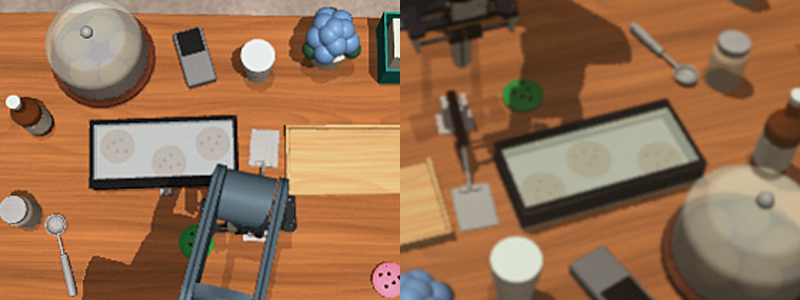

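The lid stays shut on its own: its front face measures z about 52, with three separate biscuits visible under it, the turner home, and the arm clear. I'm handing in.

```bash
python3 -c "
from workcell import env
print(env.finish_job())"
```

```text
the job is handed in; nothing more can be done
None
```

Job handed in: all three biscuits lie flat and apart in the case, the lid stayed shut once released, the turner is back on its rest within about 3 mm, and nothing touched the mug, jar or cups; it took about 49 s, and the judging result was not shown.

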